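# Load the sample changer with its ratchet lever

### The arm

A 7-joint arm with a two-finger parallel gripper is mounted at the origin on a cart in front of the work surface, level with it; the furniture and walls round the work are solid. World frame = base frame: x ahead of the robot, y to its left, z up, the work surface at z = 0. Lengths are in m, angles in rad, forces in N, time in s.
With the tool pointing down it reaches from about 0.425 to 0.925 m from the base axis. Payload 6.8 kg.
Tool frame: the origin (TCP) lies at the very end of the fingers, on their centre line; the grasp point (between the pads) lies 19 mm behind it; z points along the fingers, y is the line along which they close (so a half turn about z gives the same grasp; the last joint's range is limited). The gripper opens to 85 mm and grips with 20 to 120 N. Pads are 22 mm wide; open, the fingers measure 114 mm over their backs; the gripper's body (76 mm by 85 mm) begins 54 mm behind the grasp point. The pads swing forward as they close: fully open they stand 13 mm farther back than shut.
Start: joints at [-1.386, 0.477, 0.022, 1.555, -0.011, 1.109, -0.083], TCP at [0.195, 0.646, 0.206] pointing down, gripper open.
Joint ranges: [-2.96, 2.96], [-0.34, 2.1], [-1.41, 1.46], [0.24, 2.44], [-1.37, 4.51], [0.17, 1.92], [-2.96, 2.96]. Speed limits (rad/s): [2.39, 2.39, 3.14, 3.14, 3.14, 3.14, 3.14].

### API

Orientations are given as a unit quaternion [w, x, y, z].
In Python, from station import bot gives the robot as it stands.
- The arm moves only by the tool jog_arm, never from a script. Its argument "motion" is a list of rows, each a list of 7 numbers: the turn, a rotation vector about the tool's x, y, z in rad, then the shift along the tool's x, y, z in mm, then the finger opening in mm, from 0 to 85.4. A call has 1 to 10 rows; each row is the pose to reach, as a shift and turn from the pose commanded when the call began, along the tool's axes at that moment; what a row does not reach only later rows make up. A row lasts 1/8 s, in which the tool goes at most 62.5 mm and 10.7 degrees, less where a joint would pass 70% of its speed; a pose out of reach is approached as far as the arm can. A call with a gripper value outside its range is refused whole. The fingers move at their own pace and stop on an object; "grip_force" is the grip in N (left out, the last holds). Time passes only in rows, so rows that repeat a pose let the fingers close. It gives the time, the measured TCP pose, the force, the opening and the grip force at its end, in the units of the state.
- bot.get_obs(): the state, without advancing time (a new reading comes with each control period).
- bot.read_camera(name): name is "scene" or "top"; returns a dict with "pixels" (400x640x3 uint8, red, green, blue), "camera_matrix" (3x3 intrinsics, pixels), "T" (4x4, takes a point from camera to world coordinates). Camera axes: x right, y down, z forward; pixel columns grow to the right and rows downward; lengths in m; the calibration is good to about 2 mm. A picture is of the moment at which its call begins. There is no depth.
- bot.hand_in(): hands the job in; it is judged then, once.
Trained networks look in a picture, given as the dict that the camera call returned (one of the last four; its "shot" number tells which), for a name from the list of things; names that differ only in an ending like _2 or _b are one class to them, and where a whole thing is asked for, a point or a joint stands for the part that bears it (a point fixed in the world has none). Each returns a list of dicts, best first, with "score" (0 to 1); they miss things now and then, are a little off and sometimes report something else, mostly with a low value. They report only what shows in the picture. A call takes as long as a camera call. They do not tell look-alikes from the thing itself.
- bot.spot_in(thing, picture): "xy" ([column, row] in pixels, amid what is visible of it).
- bot.tip_of(thing, picture): "xy" ([column, row] in pixels: a listed point, or the origin of a listed thing).
The state is a dict: "t": time; "q": joint angles; "joint_vel": joint speeds; "joint_torque": joint torques, N m; "eef_pos": TCP position; "tool_rot": TCP orientation; "contact_force": force on the tool from outside, world axes, zero at the start; "torque": the same for the moment, N m; "gripper_width": opening from 0.0 (shut) to 1.0 (fully open); "grasp_force": force on a finger pad.
Only numpy, scipy, OpenCV 4.12 (cv2) and the standard library are available. Lean on these libraries where they do the work, as an engineer would, in place of code of your own. Each camera call takes 0.05 s, during which the arm holds its last target. There are 200 camera calls.

### The job

Load every sample puck from the tray into the hand-indexed sample changer: one flat in each nest, put in through the opening in the white shield, bringing up nest after nest by swinging the ratchet lever forward and back between its stops; never turn the turntable by pushing on it or on a puck. When the last puck is in, index on until all pucks are under the shield and an empty nest stands squarely in the opening, then let go of everything, and do not shift the other things on the bench.

Things in the scene. Friction and masses are not known exactly. Their poses are not given: they have to be found in the camera images.
- changer: hand-indexed sample changer, fixed: round grey base, 270 mm across, 22 mm high; on it turntable, then a white shield plate with one cut-out sector (the loading opening); opposite, a dark counting head. Origin: on the axis of turntable and lever, at bench height. Angles about z (up), anticlockwise from its x: opening 150 degrees, counting head 330, lever arm 190 at lever value 0
- turntable (a joint): rad, grows anticlockwise from above, unlimited. Steel disc, top 44 mm above the bench, 8 nests 45 degrees apart, ratchet rim (224 mm across) of 16 teeth: two notches of 0.393 rad bring up the next nest. At multiples of 0.785 a nest stands squarely in the opening. A holding pawl stops it turning back (play 0.05); friction 0.4 N m. At the start it stands between two nests, all empty
- lever (a joint): rad, 0 (back stop) to 0.50 (forward stop, anticlockwise from above). Its pawl turns the turntable on the forward swing and slips over the teeth on the way back: stop to stop and back is one notch. It catches the next tooth only below 0.06, and the notch is complete only at the forward stop. The first swing may move less than a notch. Stays where left; 1 to 4 N at the handle
- lever_grip (a point): on the axis of the lever's handle, 80 mm above the bench: an upright black grip, 24 mm thick, from 29 to 104 mm above the bench, 160 mm from the changer's axis; it swings with the lever
- shield (a point): middle of the top of the white shield plate, on the axis: 200 mm across, 4 mm thick, underside 57 mm and top 61 mm above the bench, on pillars. Its loading opening is a sector 72 degrees wide, open to the rim, from 31 mm radius outwards. The counting head on it, 54 to 66 mm thick, is 103 mm high, its cable loop reaches about 210 mm above the bench
- window (a point): middle of the loading opening, at the height of the nests' floors (38 mm above the bench), 78 mm from the changer's axis; fixed to the changer
- nest0 (a point): centre of the floor of one nest of the turntable: a round recess, 43.5 mm across and 6 mm deep, 78 mm from the axis, for one puck; turns with the turntable. Only the nest in the opening can be reached, the others are under the shield
- nest1 (a point): centre of the floor of one nest of the turntable: a round recess, 43.5 mm across and 6 mm deep, 78 mm from the axis, for one puck; turns with the turntable. Only the nest in the opening can be reached, the others are under the shield
- nest2 (a point): centre of the floor of one nest of the turntable: a round recess, 43.5 mm across and 6 mm deep, 78 mm from the axis, for one puck; turns with the turntable. Only the nest in the opening can be reached, the others are under the shield
- nest3 (a point): centre of the floor of one nest of the turntable: a round recess, 43.5 mm across and 6 mm deep, 78 mm from the axis, for one puck; turns with the turntable. Only the nest in the opening can be reached, the others are under the shield
- nest4 (a point): centre of the floor of one nest of the turntable: a round recess, 43.5 mm across and 6 mm deep, 78 mm from the axis, for one puck; turns with the turntable. Only the nest in the opening can be reached, the others are under the shield
- nest5 (a point): centre of the floor of one nest of the turntable: a round recess, 43.5 mm across and 6 mm deep, 78 mm from the axis, for one puck; turns with the turntable. Only the nest in the opening can be reached, the others are under the shield
- nest6 (a point): centre of the floor of one nest of the turntable: a round recess, 43.5 mm across and 6 mm deep, 78 mm from the axis, for one puck; turns with the turntable. Only the nest in the opening can be reached, the others are under the shield
- nest7 (a point): centre of the floor of one nest of the turntable: a round recess, 43.5 mm across and 6 mm deep, 78 mm from the axis, for one puck; turns with the turntable. Only the nest in the opening can be reached, the others are under the shield
- puck0: sample puck: a steel ring round a white pellet, 40 mm diameter (the lowest 3 mm 37 mm), 14 mm high, 55 g; it lies flat on the tray at the start and is taken across its diameter; seated in a nest it stands 8 mm proud of the turntable and passes 5 mm under the shield. Origin: centre of its underside, z up through it. Not all four need be present
- puck1: sample puck: a steel ring round a white pellet, 40 mm diameter (the lowest 3 mm 37 mm), 14 mm high, 55 g; it lies flat on the tray at the start and is taken across its diameter; seated in a nest it stands 8 mm proud of the turntable and passes 5 mm under the shield. Origin: centre of its underside, z up through it. Not all four need be present
- puck2: sample puck: a steel ring round a white pellet, 40 mm diameter (the lowest 3 mm 37 mm), 14 mm high, 55 g; it lies flat on the tray at the start and is taken across its diameter; seated in a nest it stands 8 mm proud of the turntable and passes 5 mm under the shield. Origin: centre of its underside, z up through it. Not all four need be present
- puck3: sample puck: a steel ring round a white pellet, 40 mm diameter (the lowest 3 mm 37 mm), 14 mm high, 55 g; it lies flat on the tray at the start and is taken across its diameter; seated in a nest it stands 8 mm proud of the turntable and passes 5 mm under the shield. Origin: centre of its underside, z up through it. Not all four need be present
- tray: shallow steel tray, fixed, 150 x 180 x 6 mm with walls 3 mm thick and a floor 3 mm thick, on which the pucks lie; the front of the centrifuge, 190 mm high, stands 30 mm or more beyond its far edge and beside the changer, the tall analyser on the changer's other side; origin: centre of its underside, the 150 mm side along its x
- cassette_a: bystander: grey tube cassette, 31 x 133 x 68 mm, standing; origin: centre of its underside
- sample_rack: bystander: white sample rack, 27 x 140 x 58 mm, standing; origin: centre of its underside
- timer: bystander: bench timer, 60 x 66 x 18 mm, lying; origin: centre of its underside
- beaker: bystander: white beaker, 65 mm across, 80 mm high, standing; origin: centre of its underside
Not all that is in view belongs to the job. Leave any pink look-alike of the puck0 alone.

How it is judged:
By the outcome, as a careful person would: the job done as asked, in the order asked, and still so for the second after the job is handed in, with the robot touching nothing.
Of puck0, puck1, puck2, puck3 only 3 to 4 are there at a start; the rules pass over those that are not, and their reading is None.
At some moment in a run one of puck0, puck1, puck2, puck3 may be knocked a few centimetres aside while the robot is not near it.
Once in a run the grip may slacken for a moment while it holds something.
It also fails if it takes over 210 s, if anything falls off the work surface, if the arm or the gripper's body presses on something with over 40 N, if the wrist force passes 120 N, or if a joint passes its speed limit or range.

## Working session

There is one attempt and no reset: what is moved stays moved. The work goes in short steps, Python scripts to look and compute and a tool call to move; the robot and the scene stay as the last step left them, time stands still between calls to the robot, and variables do not carry over. Pictures are saved under pics/ and viewed, at most 14 in all, crops included, and the job is handed in when it is done.

Besides the shell and the picture viewer there is one more tool, called as name([rows], argument=value, ...), one row to a line, values as JSON. jog_arm: Moves the arm, as the interface text tells. Its arguments: {"type":"object","properties":{"motion":{"type":"array"},"grip_force":{"type":"number"}},"required":["motion"]}

```bash
mkdir -p pics && ls
python3 - <<'E'
from station import bot
import cv2,numpy as np
o=bot.get_obs();print(o['t'],o['eef_pos'],o['tool_rot'],o['gripper_width'],o['contact_force'])
for n in("scene","top"):
    p=bot.read_camera(n);cv2.imwrite(f'pics/{n}0.png',p['pixels'][:,:,::-1]);print(n,p['camera_matrix'].tolist(),np.round(p['T'],3).tolist())
    for th in("puck0","lever_grip","shield","window","tray","nest0","changer","cassette_a","sample_rack","timer","beaker"):
        print(th,[(np.round(d['xy']).tolist(),round(d['score'],2)) for d in bot.tip_of(th,p)][:9])
E
```

```text
pics
0.0 [0.19468384 0.6456291  0.20469966] [-5.35180639e-05  1.45873885e-01  9.89302754e-01 -9.31210404e-04] 0.9976843652048808 [-0.00214401  0.22353013  0.06836174]
scene [[416.63605047882527, 0.0, 317.51651233898457], [0.0, 416.63605047882527, 202.34886449708034], [0.0, 0.0, 1.0]] [[0.821, -0.427, 0.379, 0.047], [-0.571, -0.606, 0.554, -0.607], [-0.007, -0.671, -0.741, 1.128], [0.0, 0.0, 0.0, 1.0]]
puck0 [([328.0, 278.0], 0.58), ([268.0, 202.0], 0.57), ([262.0, 220.0], 0.48), ([254.0, 208.0], 0.45), ([280.0, 213.0], 0.42)]
lever_grip [([314.0, 227.0], 0.78)]
shield [([347.0, 202.0], 0.83)]
window [([329.0, 212.0], 0.78)]
tray [([264.0, 210.0], 0.91), ([330.0, 192.0], 0.18)]
nest0 [([328.0, 222.0], 0.95), ([360.0, 226.0], 0.95), ([328.0, 190.0], 0.65), ([368.0, 212.0], 0.62), ([324.0, 210.0], 0.6), ([347.0, 227.0], 0.55)]
changer [([347.0, 216.0], 0.7)]
cassette_a [([337.0, 310.0], 0.76)]
sample_rack [([360.0, 326.0], 0.87)]
timer [([286.0, 249.0], 0.56)]
beaker [([232.0, 174.0], 0.67)]
top [[378.3347247592539, 0.0, 318.7857514362766], [0.0, 378.3347247592539, 201.8652638709367], [0.0, 0.0, 1.0]] [[-0.009, -0.993, 0.116, 0.457], [-1.0, 0.012, 0.027, 0.164], [-0.028, -0.116, -0.993, 1.093], [0.0, 0.0, 0.0, 1.0]]
puck0 [([400.0, 244.0], 0.73), ([323.0, 190.0], 0.71), ([293.0, 237.0], 0.6), ([295.0, 263.0], 0.54), ([264.0, 240.0], 0.47), ([262.0, 264.0], 0.45)]
lever_grip [([357.0, 226.0], 0.62)]
shield [([341.0, 171.0], 0.82)]
window [([333.0, 196.0], 0.82), ([366.0, 167.0], 0.67), ([294.0, 234.0], 0.4)]
tray [([280.0, 251.0], 0.73)]
nest0 [([317.0, 172.0], 0.89), ([369.0, 170.0], 0.84), ([342.0, 197.0], 0.81), ([322.0, 190.0], 0.75), ([366.0, 189.0], 0.63)]
changer [([342.0, 170.0], 0.76)]
cassette_a [([440.0, 258.0], 0.89), ([345.0, 263.0], 0.59)]
sample_rack [([464.0, 246.0], 0.91), ([262.0, 261.0], 0.33)]
timer [([348.0, 264.0], 0.59)]
beaker [([204.0, 261.0], 0.57), ([342.0, 199.0], 0.32)]
```

View pics/top0.png

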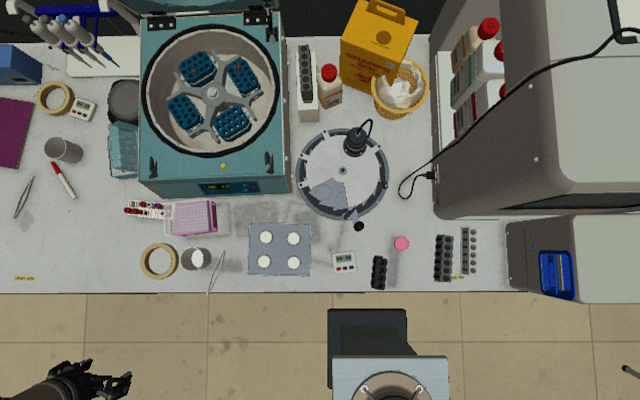

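View pics/scene0.png

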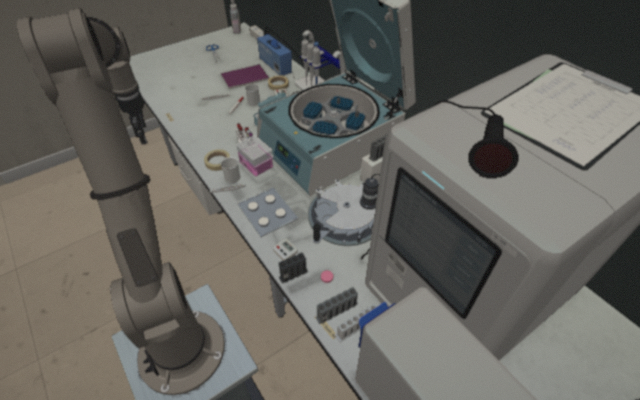

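```bash
cat > h.py <<'E'
from station import bot
import cv2,numpy as np
def ray(p,xy,z):
    K,T=p['camera_matrix'],np.asarray(p['T']);d=T[:3,:3]@np.linalg.solve(K,[xy[0],xy[1],1]);o=T[:3,3]
    return (o+d*(z-o[2])/d[2])[:2]
def proj(p,P):
    T=np.asarray(p['T']);c=np.asarray(p['camera_matrix'])@(T[:3,:3].T@(np.asarray(P)-T[:3,3]));return c[:2]/c[2]
def find(p,th,z,s=0.3,f='tip_of'):
    return [(np.round(ray(p,d['xy'],z),4).tolist(),round(d['score'],2)) for d in getattr(bot,f)(th,p) if d['score']>s]
def pucks(p,z):  # white pellets -> world xy at pellet-top height z
    hsv=cv2.cvtColor(p['pixels'],cv2.COLOR_RGB2HSV)
    m=((hsv[...,2]>195)&(hsv[...,1]<60)).astype('uint8');n,_,st,c=cv2.connectedComponentsWithStats(m)
    return [(np.round(ray(p,c[i],z),4).tolist(),np.round(c[i],1).tolist(),int(st[i,4])) for i in range(1,n) if 40<st[i,4]<400]
def crop(p,c,h,k,name):
    x,y=map(int,c);i=p['pixels'][max(0,y-h):y+h,max(0,x-h):x+h,::-1];cv2.imwrite(f'pics/{name}.png',cv2.resize(i,None,fx=k,fy=k,interpolation=cv2.INTER_CUBIC))
E
python3 - <<'E'
from h import *
for n in("top","scene"):
    p=bot.read_camera(n);print(n)
    for th,z in(("shield",.061),("changer",0),("window",.038),("lever_grip",.08),("puck0",.003),("tray",0),("timer",0),("cassette_a",0),("sample_rack",0),("beaker",0),("nest0",.038)):
        print(th,find(p,th,z))
    print([q for q in pucks(p,.017) if .3<q[0][0]<.8 and -.1<q[0][1]<.5])
    c=(335,200) if n=="top" else (315,225); crop(p,c,75,5 if n=="top" else 4,n+"1") if n=="top" else crop(p,c,60,5,n+"1")
E
```

```text
top
shield [([0.6689, 0.13], 0.79)]
changer [([0.6781, 0.124], 0.59), ([0.4097, 0.3512], 0.56)]
window [([0.5916, 0.1479], 0.65)]
lever_grip [([0.5103, 0.0933], 0.47), ([0.4871, 0.2613], 0.39)]
puck0 [([0.461, -0.0331], 0.73), ([0.4111, 0.2519], 0.72), ([0.4856, 0.3536], 0.64), ([0.487, 0.2592], 0.5)]
tray [([0.4451, 0.3027], 0.76)]
timer [([0.4049, 0.1201], 0.59)]
cassette_a [([0.4248, -0.1498], 0.81), ([0.6801, 0.1198], 0.57)]
sample_rack [([0.4537, -0.2241], 0.9)]
beaker [([0.4225, 0.5349], 0.81), ([0.6784, 0.0389], 0.43)]
nest0 [([0.6703, 0.0379], 0.72), ([0.6146, 0.0598], 0.67), ([0.5919, 0.123], 0.64), ([0.6136, 0.1746], 0.58), ([0.6664, 0.2075], 0.57)]
[([0.4855, 0.3457], [265.3, 236.6], 93), ([0.4809, 0.2666], [293.1, 238.0], 95), ([0.4166, 0.3505], [263.5, 261.1], 94), ([0.4126, 0.2664], [293.1, 262.3], 96)]
scene
shield [([0.6814, 0.1289], 0.85)]
changer [([0.665, 0.1149], 0.8), ([0.4272, 0.2683], 0.53)]
window [([0.5988, 0.1556], 0.78), ([0.6524, 0.0962], 0.63), ([0.435, 0.2648], 0.58), ([0.3985, 0.2424], 0.47)]
lever_grip [([0.5197, 0.0833], 0.51)]
puck0 [([0.4054, 0.2612], 0.66), ([0.4819, 0.3381], 0.6), ([0.466, -0.051], 0.56), ([0.4743, 0.267], 0.54), ([0.4201, 0.3422], 0.47)]
tray [([0.4576, 0.3185], 0.91)]
timer [([0.4204, 0.1245], 0.61)]
cassette_a [([0.4224, -0.1478], 0.7)]
sample_rack [([0.4501, -0.2279], 0.61)]
beaker [([0.4316, 0.5399], 0.91)]
nest0 [([0.609, 0.1687], 0.91), ([0.6218, 0.063], 0.87), ([0.6588, 0.236], 0.83), ([0.7233, 0.0723], 0.81), ([0.6656, 0.0316], 0.67), ([0.588, 0.1101], 0.57)]
[]
```

View pics/top1.png

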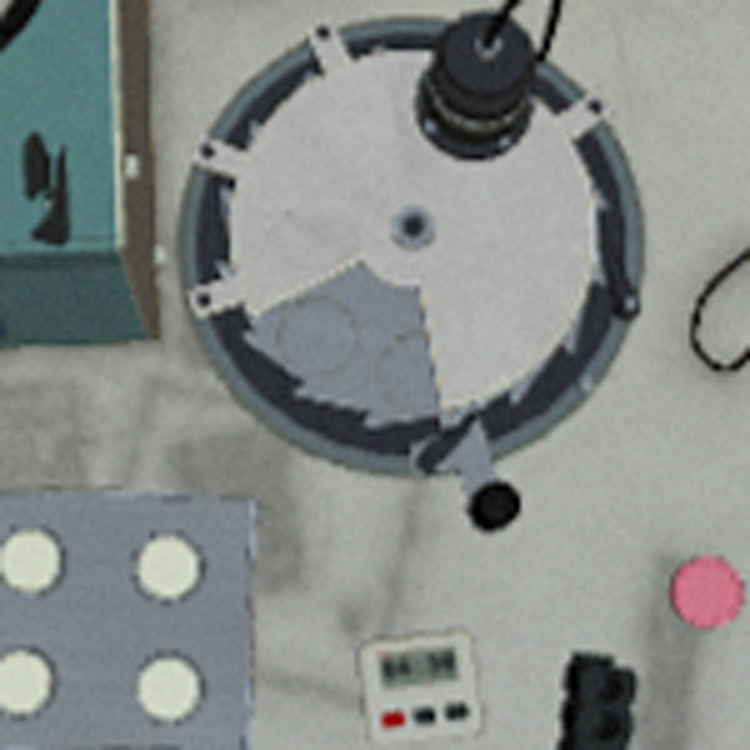

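Run:
```python
from h import *
p=bot.read_camera("top")
w=lambda c,z:ray(p,(260+(c[0]+.5)/5-.5,125+(c[1]+.5)/5-.5),z)
hub=w((413,226),.063);grip=w((494,505),.104)
print('hub',hub,'grip',grip)
# shield rim circle pts (white edge) left/right/bottom arcs
rim=np.array([w(c,.061) for c in((231,215),(597,215),(598,275),(575,335),(535,382),(500,405),(256,130),(300,85),(370,52))])
A=np.c_[2*rim,np.ones(len(rim))];s=np.linalg.lstsq(A,(rim**2).sum(1),rcond=None)[0];print('rim fit',s[:2],np.sqrt(s[2]+s[0]**2+s[1]**2))
c=hub
deg=lambda v:np.degrees(np.arctan2(v[1],v[0]))%360
L=[w(q,.061) for q in((365,262),(248,316))];R=[w(q,.061) for q in((418,288),(438,415))]
print('edges',deg(L[1]-L[0]),deg(R[1]-R[0]),[deg(q-c) for q in L+R])
g=grip-c;print('grip r',np.linalg.norm(g),deg(g))
base=w((413,245),.0);
for q in((320,336),(413,370)):
    v=w(q,.044)-c;print('nest?',np.linalg.norm(v),deg(v))
```

```text
hub [0.66619517 0.12598777] grip [0.50947159 0.0876944 ]
rim fit [0.6620705  0.12596724] 0.10473924230599653
edges 114.32388361795228 187.90272391896386 [np.float64(126.02416759684968), np.float64(118.02650858346193), np.float64(183.78542972911188), np.float64(186.5596324602391)]
grip r 0.16133401350458984 193.73045839326355
nest? 0.07809786348339885 137.97168812099096
nest? 0.07782951909266281 179.560789735441
```

View pics/scene1.png

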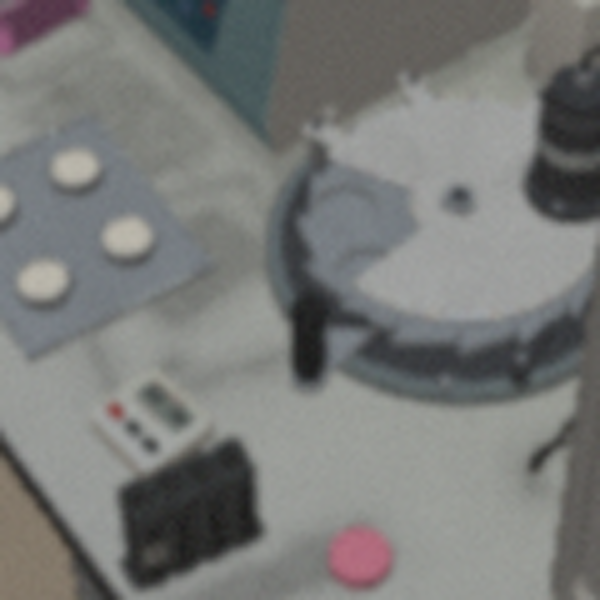

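```bash
cat >> h.py <<'E'
from scipy.spatial.transform import Rotation as Ro
def go(*targets,yaw=118):  # print jog turn/shift for targets from the current pose
    o=bot.get_obs();q=o['tool_rot'];R=Ro.from_quat([q[1],q[2],q[3],q[0]]);a=np.radians(yaw)
    y=np.array([np.cos(a),np.sin(a),0]);z=np.array([0,0,-1.]);D=Ro.from_matrix(np.c_[np.cross(y,z),y,z])
    print('t',round(o['t'],2),'pos',np.round(o['eef_pos'],4),'F',np.round(o['contact_force'],1),'w',round(o['gripper_width']*85.4,1),'turn',np.round((R.inv()*D).as_rotvec(),3))
    for t in targets: print(t,'->',np.round(1000*R.inv().apply(np.array(t)-o['eef_pos']),1))
E
python3 -c "
from h import *
go((.51,.088,.17),(.51,.088,.06))"
```

```text
t 2.45 pos [0.1949 0.6463 0.2057] F [1.2 0.4 0.7] w 85.3 turn [ 0.     0.    -0.782]
(0.51, 0.088, 0.17) -> [-462.9 -443.6   35.7]
(0.51, 0.088, 0.06) -> [-462.9 -443.6  145.7]
```

jog_arm([
  [0,0,-0.782,-463,-444,10,45],
  [0,0,-0.782,-463,-444,10,45],
  [0,0,-0.782,-463,-444,10,45],
  [0,0,-0.782,-463,-444,10,45],
  [0,0,-0.782,-463,-444,10,45],
  [0,0,-0.782,-463,-444,10,45],
  [0,0,-0.782,-463,-444,10,45],
  [0,0,-0.782,-463,-444,10,45],
  [0,0,-0.782,-463,-444,10,45],
  [0,0,-0.782,-463,-444,10,45],
])

```text
t: 3.7
eef_pos: [0.5019, 0.1017, 0.1964]
tool_rot: [0.001, -0.242, 0.97, 0.0]
contact_force: [2.0, 0.2, 0.0]
gripper_width: 0.527
grasp_force: 0.0
```

jog_arm([
  [0,0,0,0,0,0,45],
  [0,0,0,0,0,0,45],
])

```text
t: 3.95
eef_pos: [0.5008, 0.1039, 0.196]
tool_rot: [-0.0, -0.242, 0.97, 0.0]
contact_force: [-0.0, 0.9, -0.3]
gripper_width: 0.529
grasp_force: 0.0
```

```bash
python3 -c "
from h import *
go((.51,.088,.14),(.51,.088,.06));print(np.round(bot.get_obs()['q'],2))
for n in ('top','scene'):
    p=bot.read_camera(n);print(n,find(p,'lever_grip',.08,.2)); c=proj(p,(.51,.088,.1));
    crop(p,c,50,6,n+'2')
import cv2
cv2.imwrite('pics/c2.png',np.hstack([cv2.resize(cv2.imread('pics/%s2.png'%n),(400,400)) for n in('top','scene')]))
"
```

```text
t 3.95 pos [0.5008 0.1039 0.196 ] F [-0.   0.9 -0.3] w 45.2 turn [ 0.001 -0.     0.   ]
(0.51, 0.088, 0.14) -> [ -0.7 -18.4  56. ]
(0.51, 0.088, 0.06) -> [ -0.7 -18.4 136. ]
[-0.47  0.22  0.17  1.96 -0.04  0.97  1.78]
top [([0.6669, 0.1303], 0.42)]
scene [([0.5138, 0.0855], 0.79), ([0.382, 0.2097], 0.52)]
```

View c2.

View pics/c2.png

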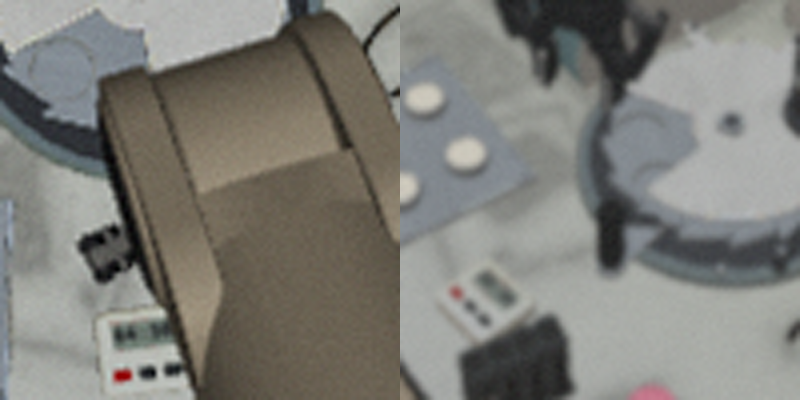

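jog_arm([
  [0,0,0,-1,-19,56,45],
  [0,0,0,-1,-19,56,45],
  [0,0,0,-1,-19,95,45],
  [0,0,0,-1,-19,134,45],
  [0,0,0,-1,-19,134,32],
  [0,0,0,-1,-19,134,28],
  [0,0,0,-1,-19,134,28],
  [0,0,0,-1,-19,134,28],
  [0,0,0,-1,-19,134,28],
], grip_force=20)

```text
t: 5.28
eef_pos: [0.5111, 0.0872, 0.0626]
tool_rot: [0.0, -0.242, 0.97, 0.0]
contact_force: [0.1, -0.4, -0.0]
gripper_width: 0.329
grasp_force: 0.0
```

```bash
python3 -c "
from h import *
go((.511,.087,.06))
p=bot.read_camera('scene');print(find(p,'lever_grip',.08,.2)); c=proj(p,(.51,.088,.08))
crop(p,c,40,10,'s3')
"
```

```text
t 5.28 pos [0.5111 0.0872 0.0626] F [ 0.1 -0.4 -0. ] w 28.1 turn [-0.     0.001  0.   ]
(0.511, 0.087, 0.06) -> [ 0.2 -0.1  2.6]
[([0.5072, 0.0821], 0.47)]
```

View pics/s3.png

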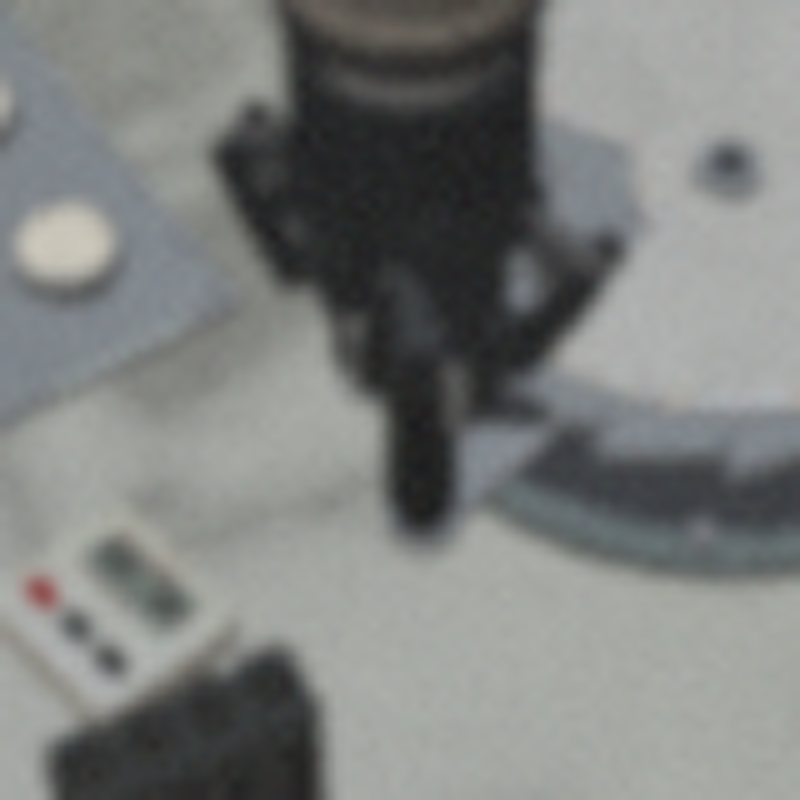

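jog_arm([
  [0,0,0,0,2,2,28],
  [0,0,0,0,4,2,28],
  [0,0,0,0,5,2,28],
  [0,0,0,0,5,2,28],
])

```text
t: 5.88
eef_pos: [0.5093, 0.0899, 0.0598]
tool_rot: [0.001, -0.241, 0.97, -0.001]
contact_force: [4.6, -4.6, -3.4]
gripper_width: 0.331
grasp_force: 3.0
```

jog_arm([
  [0,0,0,2,-12,0,28],
  [0,0,0,4,-26,0,28],
  [0,0,0,5,-42,0,28],
  [0,0,0,4,-58,0,28],
  [0,0,0,2,-74,0,28],
  [0,0,0,0,-84,0,28],
  [0,0,0,0,-88,0,28],
  [0,0,0,0,-89,0,28],
  [0,0,0,0,-89,0,28],
])

```text
t: 7.0
eef_pos: [0.5485, 0.016, 0.0597]
tool_rot: [-0.002, -0.243, 0.97, 0.002]
contact_force: [-8.9, 8.4, 4.1]
gripper_width: 0.328
grasp_force: 5.8
```

```bash
python3 -c "
from h import *
go((.511,.087,.06))
for n in ('top','scene'):
    p=bot.read_camera(n);crop(p,proj(p,(.6,.155,.044)),40,10,n+'4')
import cv2
cv2.imwrite('pics/c4.png',np.hstack([cv2.resize(cv2.imread('pics/%s4.png'%n),(400,400)) for n in('top','scene')]))
"
```

```text
t 7.0 pos [0.5485 0.016  0.0597] F [-8.9  8.4  4.1] w 28.1 turn [ 0.005 -0.002  0.003]
(0.511, 0.087, 0.06) -> [-0.4 80.3  0.1]
```

View pics/c4.png

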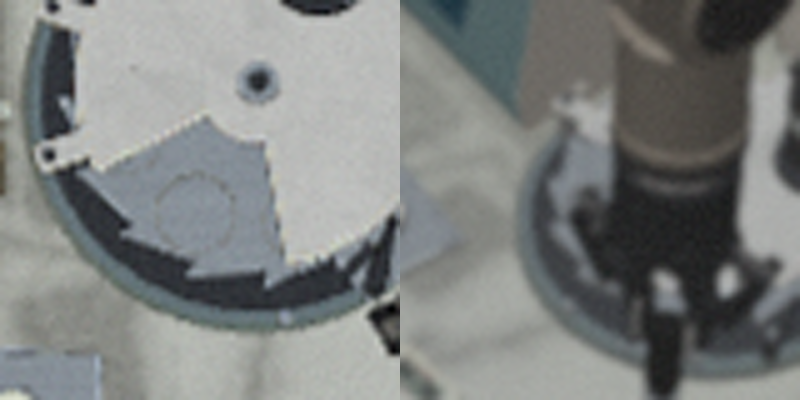

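```bash
python3 -c "
from h import *
p=bot.read_camera('top');c=proj(p,(.6,.155,.044));ox,oy=int(c[0])-40,int(c[1])-40
w=lambda u,v,z:ray(p,(ox+(u+.5)/5-.5,oy+(v+.5)/5-.5),z)
n=w(196,211,.044);h=w(257,82,.063);v=n-h
print('nest',n,'hub',h,np.linalg.norm(v),np.degrees(np.arctan2(v[1],v[0])))
print(find(p,'nest0',.038),find(p,'window',.038))
go((.511,.087,.06))
"
```

```text
nest [0.59667439 0.1610631 ] hub [0.66564116 0.12654856] 0.0771211282437457 153.41424712069175
[([0.6471, 0.2065], 0.94), ([0.6963, 0.1997], 0.87), ([0.6335, 0.0487], 0.78), ([0.5899, 0.0956], 0.76), ([0.5935, 0.1625], 0.63)] [([0.5881, 0.1586], 0.78)]
t 7.25 pos [0.5485 0.0161 0.0597] F [-9.   8.   4.7] w 28.0 turn [ 0.005 -0.002  0.003]
(0.511, 0.087, 0.06) -> [-0.4 80.3  0. ]
```

jog_arm([
  [0,0,0,2,15,0,28],
  [0,0,0,4,31,0,28],
  [0,0,0,5,47,0,28],
  [0,0,0,4,63,0,28],
  [0,0,0,2,78,0,28],
  [0,0,0,0,88,0,28],
  [0,0,0,0,89,0,28],
  [0,0,0,0,85,0,45],
  [0,0,0,0,85,0,45],
  [0,0,0,0,85,-50,50],
])

```text
t: 8.5
eef_pos: [0.5075, 0.0879, 0.1077]
tool_rot: [-0.004, -0.242, 0.97, -0.0]
contact_force: [0.6, -0.6, 1.3]
gripper_width: 0.587
grasp_force: 0.0
```

jog_arm([
  [0,0,0,0,0,-70,55],
  [0,0,0,0,0,-70,55],
])

```text
t: 8.75
eef_pos: [0.5133, 0.0891, 0.1844]
tool_rot: [0.004, -0.242, 0.97, 0.001]
contact_force: [0.2, -0.6, -0.2]
gripper_width: 0.648
grasp_force: 0.0
```

```bash
python3 -c "
from h import *
p=bot.read_camera('top');P=[q[0] for q in pucks(p,.017) if .3<q[0][0]<.8 and .2<q[0][1]<.5];print(P)
go((.4809,.2666,.12),(.4809,.2666,.007),(.51,.088,.16))
"
```

```text
[[0.4849, 0.3459], [0.4809, 0.2668], [0.4168, 0.3506], [0.4128, 0.2667]]
t 8.8 pos [0.5122 0.089  0.183 ] F [-1.   0.2  0.4] w 54.8 turn [-0.     0.006  0.001]
(0.4809, 0.2666, 0.12) -> [-55.5 171.5  63.3]
(0.4809, 0.2666, 0.007) -> [-54.8 171.6 176.3]
(0.51, 0.088, 0.16) -> [ 2.5  0.2 23. ]
```

jog_arm([
  [0,0,0,-55,171,60,58],
  [0,0,0,-55,171,60,58],
  [0,0,0,-55,171,60,58],
  [0,0,0,-55,171,60,58],
  [0,0,0,-55,171,100,58],
  [0,0,0,-55,171,120,58],
  [0,0,0,-55,171,120,58],
  [0,0,0,-55,171,120,58],
])

```text
t: 9.8
eef_pos: [0.4789, 0.2644, 0.0603]
tool_rot: [0.0, -0.242, 0.97, -0.0]
contact_force: [0.2, 0.1, 0.1]
gripper_width: 0.68
grasp_force: 0.0
```

```bash
python3 -c "
from h import *
go((.4809,.2667,.03),(.4809,.2667,.007))
"
```

```text
t 9.8 pos [0.4789 0.2644 0.0603] F [0.2 0.1 0.1] w 58.1 turn [-0.  0. -0.]
(0.4809, 0.2667, 0.03) -> [-2.9  1.1 30.3]
(0.4809, 0.2667, 0.007) -> [-2.9  1.1 53.3]
```

jog_arm([
  [0,0,0,-3,1,30,58],
  [0,0,0,-3,1,48,58],
  [0,0,0,-3,1,52,58],
  [0,0,0,-3,1,52,58],
  [0,0,0,-3,1,52,36],
  [0,0,0,-3,1,52,36],
  [0,0,0,-3,1,52,36],
  [0,0,0,-3,1,52,36],
], grip_force=40)

```text
t: 10.8
eef_pos: [0.4808, 0.2672, 0.0081]
tool_rot: [0.0, -0.242, 0.97, 0.0]
contact_force: [0.0, -0.3, -0.7]
gripper_width: 0.426
grasp_force: 0.0
```

jog_arm([
  [0,0,0,0,0,-20,36],
  [0,0,0,0,0,-60,36],
  [0,0,0,0,0,-90,36],
  [0,0,0,0,0,-90,36],
  [0,0,0,0,0,-90,36],
])

```text
t: 11.42
eef_pos: [0.4802, 0.2669, 0.0975]
tool_rot: [-0.0, -0.242, 0.97, -0.0]
contact_force: [0.1, -0.3, -0.4]
gripper_width: 0.421
grasp_force: 0.0
```

```bash
python3 -c "
from h import *
go((.5962,.161,.1),(.5962,.161,.045))
p=bot.read_camera('scene');crop(p,proj(p,(.48,.266,.09)),35,11,'s5')
print(find(p,'puck0',.09))
"
```

```text
t 11.43 pos [0.4802 0.2669 0.0975] F [ 0.1 -0.3 -0.4] w 35.9 turn [-0.    -0.001  0.001]
(0.5962, 0.161, 0.1) -> [ -52.6 -148.    -2.5]
(0.5962, 0.161, 0.045) -> [ -52.6 -148.    52.5]
[([0.3866, 0.2673], 0.62), ([0.396, -0.197], 0.58), ([0.4504, 0.2713], 0.46), ([0.4408, 0.1993], 0.46), ([0.388, 0.1889], 0.39)]
```

View pics/s5.png

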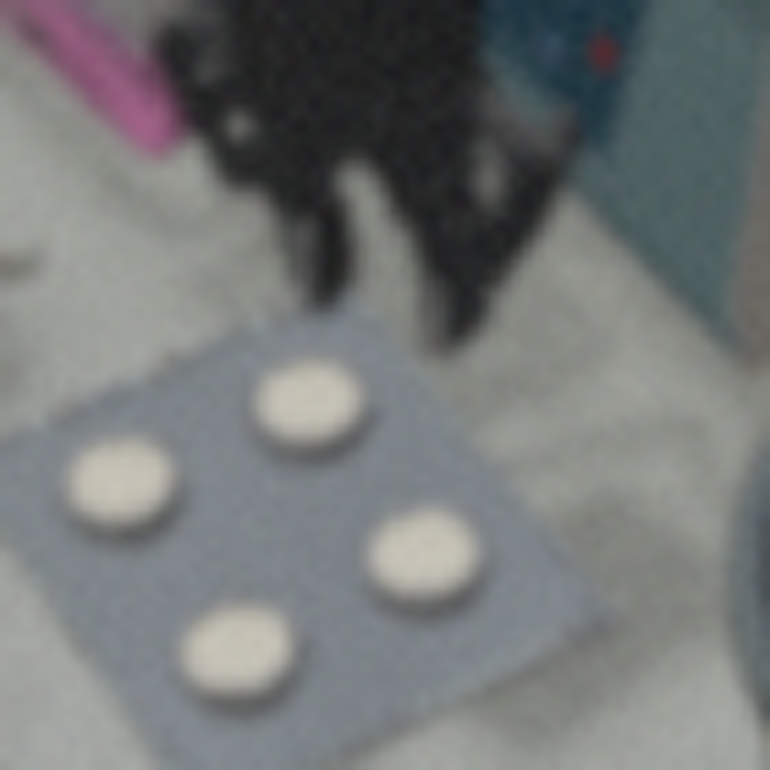

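```bash
python3 -c "
from h import *
for n in('top','scene'):
    p=bot.read_camera(n);print([q for q in pucks(p,.017) if .3<q[0][0]<.8 and .2<q[0][1]<.5])
go((.4809,.2667,.03),(.4809,.2667,.007))
"
```

```text
[]
[]
t 11.62 pos [0.4801 0.2667 0.0969] F [0.4 0.1 0.1] w 36.2 turn [-0.    -0.002  0.001]
(0.4809, 0.2667, 0.03) -> [-0.9 -0.4 66.9]
(0.4809, 0.2667, 0.007) -> [-0.9 -0.4 89.9]
```

```bash
python3 -c "
from h import *
p=bot.read_camera('scene');c=proj(p,(.48,.266,.09));ox,oy=int(c[0])-35,int(c[1])-35
for u in((310,402),(120,483),(423,553),(238,650)): print(ray(p,(ox+(u[0]+.5)/11-.5,oy+(u[1]+.5)/11-.5),.017))
e=bot.get_obs()['eef_pos'];y=np.array([-.469,.883,0])
for s in(-1,1):
  for dz in(0,.01,.02): print(s,dz,(proj(p,e+s*.018*y+[0,0,dz])-[ox,oy]+.5)*11-.5)
i=p['pixels'];print([i[int(oy+v/11),int(ox+u/11)].tolist() for u,v in((310,402),(423,553),(350,600))])
"
```

```text
[0.4845224  0.34052029]
[0.41571581 0.34512912]
[0.48069334 0.26254512]
[0.4119619  0.26157011]
-1 0 [445.66028764 394.68863612]
-1 0.01 [443.36337143 372.43135838]
-1 0.02 [441.0419949  349.93705838]
1 0 [345.32407431 356.17248704]
1 0.01 [342.51821656 333.88973117]
1 0.02 [339.68271739 311.37157765]
[[197, 194, 180], [197, 193, 182], [127, 132, 136]]
```

jog_arm([
  [0,0,0,-1,-1,0,52],
  [0,0,0,-1,-1,50,52],
  [0,0,0,-1,-1,84,52],
  [0,0,0,-1,-1,90,52],
  [0,0,0,-1,-1,93,52],
  [0,0,0,-1,-1,95,52],
  [0,0,0,-1,-1,95,52],
])

```text
t: 12.55
eef_pos: [0.4827, 0.2671, 0.0039]
tool_rot: [0.001, -0.242, 0.97, 0.0]
contact_force: [0.3, -0.0, -0.0]
gripper_width: 0.606
grasp_force: 0.0
```

jog_arm([
  [0,0,0,0,0,2,52],
  [0,0,0,0,0,4,52],
  [0,0,0,0,0,6,52],
  [0,0,0,0,0,6,52],
])

```text
t: 13.05
eef_pos: [0.4819, 0.2666, -0.0032]
tool_rot: [-0.0, -0.242, 0.97, -0.0]
contact_force: [-0.4, -1.3, -1.2]
gripper_width: 0.603
grasp_force: 0.0
```

```bash
python3 -c "
from h import *
go((.4809,.2667,.007))
p=bot.read_camera('scene');crop(p,proj(p,(.48,.266,.01)),22,18,'s6')
"
```

```text
t 13.05 pos [ 0.4819  0.2666 -0.0032] F [-0.4 -1.3 -1.2] w 51.5 turn [-0. -0.  0.]
(0.4809, 0.2667, 0.007) -> [  0.8   0.5 -10.2]
```

View pics/s6.png

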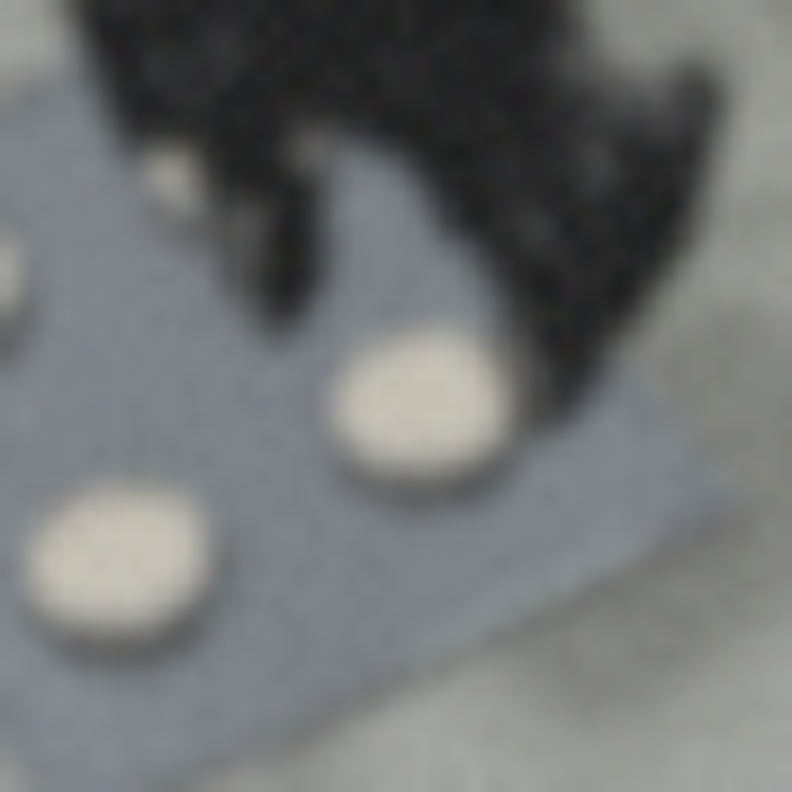

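jog_arm([
  [0,0,0,0,0,-1,46],
  [0,0,0,0,0,-1,40],
  [0,0,0,0,0,-1,36],
  [0,0,0,0,0,-1,34],
  [0,0,0,0,0,-1,34],
  [0,0,0,0,0,-1,34],
])

```text
t: 13.85
eef_pos: [0.4821, 0.2667, -0.002]
tool_rot: [-0.0, -0.242, 0.97, 0.0]
contact_force: [0.5, -0.4, 0.9]
gripper_width: 0.4
grasp_force: 0.0
```

```bash
python3 -c "
from h import *
p=bot.read_camera('top');c=proj(p,(.51,.088,.1));o=np.array([int(c[0])-50,int(c[1])-50])
e=np.array([.5008,.1039,.196])
for dz in(0,.02,.073):print('c2',dz,(proj(p,e+[0,0,dz])-o+.5)*4-.5)
p=bot.read_camera('scene')
i=p['pixels'].astype(int);m=((i.min(2)>165)&(i[...,0]-i[...,2]>8)).astype('uint8');n,_,st,c=cv2.connectedComponentsWithStats(m)
for k in range(1,n):
    w=ray(p,c[k],.017)
    if .35<w[0]<.6 and .2<w[1]<.4: print(w,c[k],st[k])
print(proj(p,bot.get_obs()['eef_pos']))
crop(p,proj(p,(.48,.266,.01)),30,13,'s7')
"
```

```text
c2 0 [187.75171514 210.51252885]
c2 0.02 [190.03803321 208.80459927]
c2 0.073 [196.63150544 203.87913139]
[0.41668065 0.34728609] [252.4        204.97142857] [249 203   8   5  35]
[0.47767859 0.26485374] [278.92857143 211.78571429] [276 209   7   6  28]
[0.41219672 0.26241641] [263.11904762 220.45238095] [259 218   9   6  42]
[280.10676009 214.42309914]
```

View pics/s7.png

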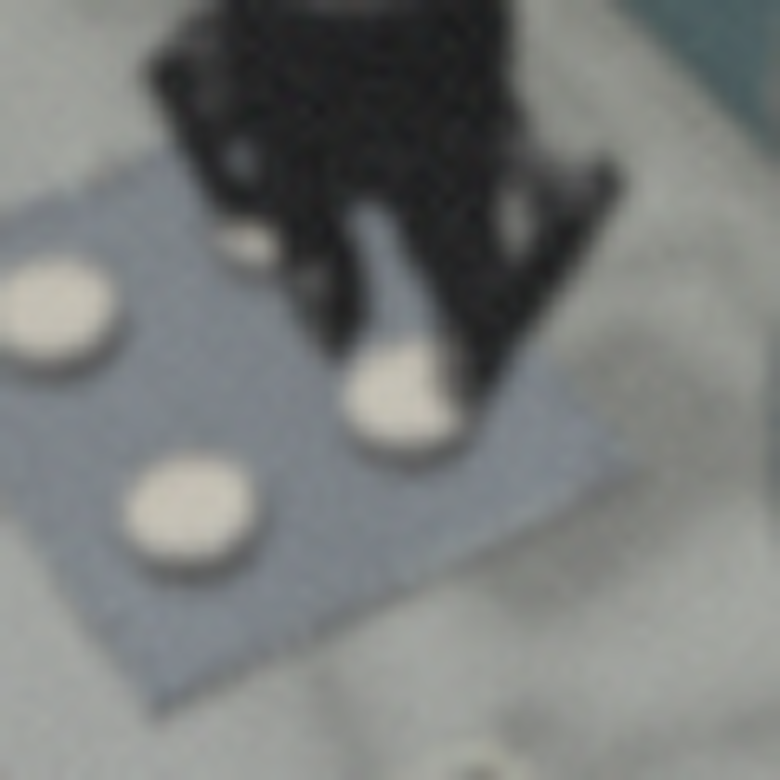

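jog_arm([
  [0,0,0,0,0,-6,52],
  [0,0,0,0,0,-6,52],
  [0,0,0,0,0,0,52],
  [0,0,0,0,0,3,52],
  [0,0,0,0,0,6,52],
  [0,0,0,0,0,8,52],
  [0,0,0,0,0,8,52],
])

```text
t: 14.82
eef_pos: [0.482, 0.2666, -0.0102]
tool_rot: [-0.0, -0.242, 0.97, -0.0]
contact_force: [-0.4, -0.2, 0.6]
gripper_width: 0.611
grasp_force: 0.0
```

jog_arm([
  [0,0,0,0,0,2,52],
  [0,0,0,0,0,4,52],
  [0,0,0,0,0,4,52],
  [0,0,0,0,0,4,52],
])

```text
t: 15.32
eef_pos: [0.4821, 0.2667, -0.014]
tool_rot: [0.0, -0.242, 0.97, -0.0]
contact_force: [-0.2, -0.7, -0.0]
gripper_width: 0.606
grasp_force: 0.0
```

```bash
python3 -c "
from h import *
go()
p=bot.read_camera('scene');crop(p,proj(p,(.48,.266,.01)),22,18,'s8')
"
```

```text
t 15.32 pos [ 0.4821  0.2667 -0.014 ] F [-0.2 -0.7 -0. ] w 51.8 turn [-0.  0.  0.]
```

View pics/s8.png

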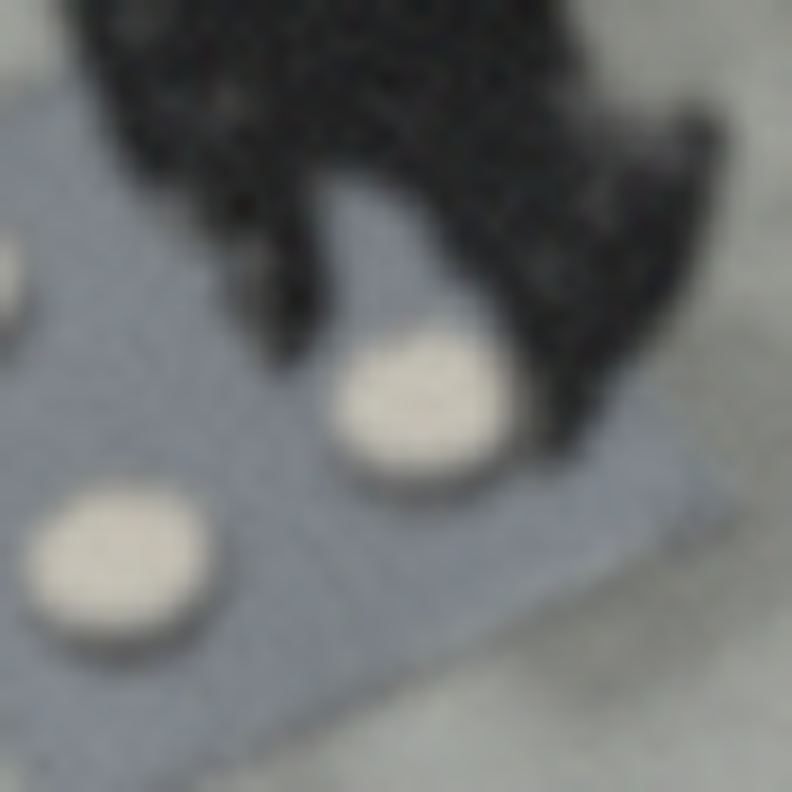

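jog_arm([
  [0,0,0,0,0,1,46],
  [0,0,0,0,0,1,36],
  [0,0,0,0,0,1,34],
  [0,0,0,0,0,1,34],
  [0,0,0,0,0,1,34],
  [0,0,0,0,0,1,34],
])

```text
t: 16.12
eef_pos: [0.4821, 0.2667, -0.0147]
tool_rot: [0.0, -0.242, 0.97, 0.0]
contact_force: [-1.3, -0.8, 5.0]
gripper_width: 0.437
grasp_force: 39.6
```

jog_arm([
  [0,0,0,0,0,-10,34],
  [0,0,0,0,0,-40,34],
  [0,0,0,0,0,-80,34],
  [0,0,0,0,0,-110,34],
  [0,0,0,0,0,-110,34],
  [0,0,0,0,0,-110,34],
])

```text
t: 16.88
eef_pos: [0.4816, 0.2665, 0.0945]
tool_rot: [-0.0, -0.242, 0.97, -0.0]
contact_force: [0.5, -0.2, -0.1]
gripper_width: 0.438
grasp_force: 40.2
```

```bash
python3 -c "
from h import *
go((.5962,.161,.1),(.5962,.161,.045));print(bot.get_obs()['grasp_force'])
p=bot.read_camera('scene');crop(p,proj(p,(.48,.266,.09)),25,16,'s9')
"
```

```text
t 16.88 pos [0.4816 0.2665 0.0945] F [ 0.5 -0.2 -0.1] w 37.4 turn [ 0.    -0.001  0.001]
(0.5962, 0.161, 0.1) -> [ -51.6 -147.    -5.5]
(0.5962, 0.161, 0.045) -> [ -51.6 -147.    49.5]
40.1782751083374
```

View pics/s9.png

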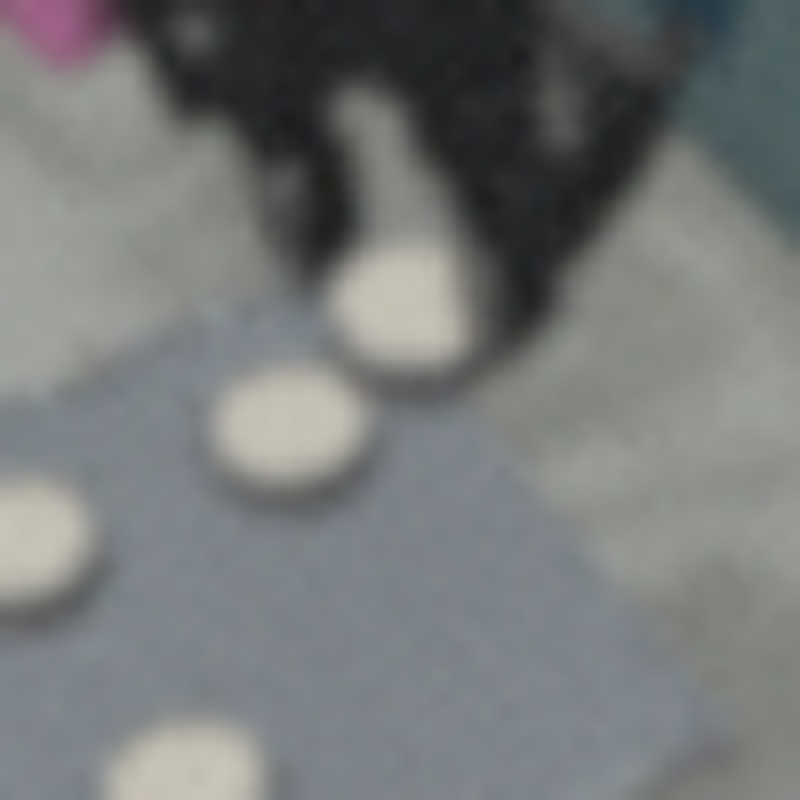

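```bash
python3 -c "
from h import *
p=bot.read_camera('scene');c=proj(p,(.48,.266,.09));o=np.array([int(c[0])-25,int(c[1])-25])
e=bot.get_obs()['eef_pos'];print(e)
for z in(.02,.03,.04): print(z,(proj(p,e+[0,0,z])-o+.5)*16-.5)
u=o+(np.array([405,305])+.5)/16-.5
for z in (.11,.12,.13): print(z,ray(p,u,z)-e[:2])
"
```

```text
[0.4812277  0.26617872 0.0938452 ]
0.02 [414.63457542 331.20782036]
0.03 [410.88450377 298.23433021]
0.04 [407.09430222 264.90798734]
0.11 [0.00394135 0.01105226]
0.12 [-0.00036301  0.00236802]
0.13 [-0.00466737 -0.00631623]
```

jog_arm([
  [0,0,0,-51,-147,0,34],
  [0,0,0,-51,-147,0,34],
  [0,0,0,-51,-147,0,34],
  [0,0,0,-51,-147,0,34],
  [0,0,0,-51,-147,20,34],
  [0,0,0,-51,-147,35,34],
  [0,0,0,-51,-147,35,34],
  [0,0,0,-51,-147,35,34],
  [0,0,0,-51,-147,35,34],
])

```text
t: 18.1
eef_pos: [0.5966, 0.1612, 0.0607]
tool_rot: [0.001, -0.242, 0.97, 0.0]
contact_force: [0.6, 0.1, -0.7]
gripper_width: 0.435
grasp_force: 40.3
```

```bash
python3 -c "
from h import *
go((.597,.1615,.0225),(.597,.1615,.02))
p=bot.read_camera('top');c=proj(p,(.596,.161,.08));crop(p,c,30,10,'t10');q=bot.read_camera('scene');crop(q,proj(q,(.596,.161,.08)),30,10,'s10')
for n,r in(('top',p),('scene',q)): print(n,find(r,'puck0',.085,.2),find(r,'puck0',.085,.2,'spot_in'))
"
```

```text
t 18.1 pos [0.5966 0.1612 0.0607] F [ 0.6  0.1 -0.7] w 37.1 turn [-0.     0.001  0.001]
(0.597, 0.1615, 0.0225) -> [-0.5  0.1 38.2]
(0.597, 0.1615, 0.02) -> [-0.5  0.1 40.7]
top [([0.4203, 0.3433], 0.6), ([0.4084, 0.2572], 0.54), ([0.4584, -0.0201], 0.52), ([0.4729, 0.3395], 0.43)] [([0.4776, 0.3356], 0.72), ([0.416, 0.3372], 0.72), ([0.4126, 0.2561], 0.69), ([0.4578, -0.0206], 0.54)]
scene [([0.3945, 0.2704], 0.68), ([0.4516, 0.2643], 0.64), ([0.5893, 0.1589], 0.64), ([0.6523, 0.1046], 0.58), ([0.3857, 0.2067], 0.47), ([0.4397, -0.094], 0.42)] [([0.396, 0.278], 0.68), ([0.4457, 0.2769], 0.65), ([0.5978, 0.1669], 0.49), ([0.4316, -0.081], 0.42)]
```

jog_arm([
  [0,0,0,0,0,15,34],
  [0,0,0,0,0,28,34],
  [0,0,0,0,0,33,34],
  [0,0,0,0,0,36,34],
  [0,0,0,0,0,38,34],
  [0,0,0,0,0,38,34],
  [0,0,0,0,0,38,34],
])

```text
t: 19.27
eef_pos: [0.5964, 0.161, 0.0223]
tool_rot: [0.0, -0.242, 0.97, 0.0]
contact_force: [-0.3, 0.9, -1.3]
gripper_width: 0.435
grasp_force: 40.3
```

jog_arm([
  [0,0,0,0,0,1,34],
  [0,0,0,0,0,2,34],
  [0,0,0,0,0,2,34],
])

```text
t: 19.65
eef_pos: [0.5963, 0.1609, 0.0203]
tool_rot: [0.0, -0.242, 0.97, 0.0]
contact_force: [-1.4, -0.2, 3.2]
gripper_width: 0.439
grasp_force: 40.7
```

jog_arm([
  [0,0,0,0,0,0,44],
  [0,0,0,0,0,0,46],
  [0,0,0,0,0,0,46],
  [0,0,0,0,0,-15,46],
  [0,0,0,0,0,-60,46],
  [0,0,0,0,0,-110,46],
  [0,0,0,0,0,-110,46],
])

```text
t: 20.52
eef_pos: [0.5996, 0.1618, 0.1356]
tool_rot: [0.005, -0.242, 0.97, 0.001]
contact_force: [-0.2, -0.1, 0.2]
gripper_width: 0.538
grasp_force: 0.0
```

```bash
python3 -c "
from h import *
go((.51,.088,.135),(.51,.088,.05))
"
```

```text
t 20.52 pos [0.5996 0.1618 0.1356] F [-0.2 -0.1  0.2] w 46.0 turn [-0.001  0.01   0.   ]
(0.51, 0.088, 0.135) -> [113.8 -23.1  -0.5]
(0.51, 0.088, 0.05) -> [114.6 -23.   84.5]
```

jog_arm([
  [0,0,0,110,-24,0,45],
  [0,0,0,110,-24,0,45],
  [0,0,0,110,-24,0,45],
  [0,0,0,110,-24,40,45],
  [0,0,0,110,-24,80,45],
  [0,0,0,110,-24,80,34],
  [0,0,0,110,-24,80,28],
  [0,0,0,110,-24,80,28],
  [0,0,0,110,-24,80,28],
])

```text
t: 21.65
eef_pos: [0.5113, 0.0883, 0.0512]
tool_rot: [0.001, -0.242, 0.97, 0.0]
contact_force: [0.4, 0.2, -0.4]
gripper_width: 0.325
grasp_force: 0.0
```

```bash
python3 -c "
from h import *
go((.5102,.0881,.05))
p=bot.read_camera('top');print([q for q in pucks(p,.052) if .3<q[0][0]<.8 and .05<q[0][1]<.5])
"
```

```text
t 21.65 pos [0.5113 0.0883 0.0512] F [ 0.4  0.2 -0.4] w 27.7 turn [-0.     0.002  0.001]
(0.5102, 0.0881, 0.05) -> [1.  0.3 1.2]
[([0.595, 0.1618], [329.5, 196.0], 103), ([0.4839, 0.34], [265.2, 236.8], 99), ([0.4181, 0.3444], [263.5, 261.0], 100), ([0.4143, 0.2633], [293.1, 262.2], 100)]
```

jog_arm([
  [0,0,0,4,-18,0,28],
  [0,0,0,6,-36,0,28],
  [0,0,0,5,-54,0,28],
  [0,0,0,2,-72,0,28],
  [0,0,0,1,-82,0,28],
  [0,0,0,1,-86,0,28],
  [0,0,0,1,-86,0,28],
])

```text
t: 22.58
eef_pos: [0.5472, 0.0155, 0.0495]
tool_rot: [-0.002, -0.244, 0.97, 0.003]
contact_force: [-11.8, 11.1, 6.7]
gripper_width: 0.322
grasp_force: 7.6
```

```bash
python3 -c "
from h import *
go((.5102,.0881,.05))
p=bot.read_camera('top');P=[q[0] for q in pucks(p,.052) if .3<q[0][0]<.8 and .05<q[0][1]<.5];print(P)
for q in P: 
    v=np.array(q)-[.6657,.1263];print(np.linalg.norm(v),np.degrees(np.arctan2(v[1],v[0]))%360)
"
```

```text
t 22.57 pos [0.5472 0.0155 0.0495] F [-11.8  11.1   6.7] w 27.5 turn [ 0.006 -0.003  0.004]
(0.5102, 0.0881, 0.05) -> [-1.7 81.5  0.1]
[[0.5865, 0.1323], [0.4839, 0.3399], [0.4181, 0.3445], [0.4141, 0.2634]]
0.07942694756818992 175.6676860168115
0.28049278065575944 130.40189018495985
0.33002575657060457 138.61155938268948
0.28652917826985785 151.41347873976952
```

jog_arm([
  [0,0,0,2,20,0,28],
  [0,0,0,5,40,0,28],
  [0,0,0,4,62,0,28],
  [0,0,0,1,82,0,28],
  [0,0,0,-1,90,0,28],
  [0,0,0,-1,90,0,28],
])

```text
t: 23.38
eef_pos: [0.5088, 0.0895, 0.05]
tool_rot: [0.0, -0.242, 0.97, -0.001]
contact_force: [0.8, -5.3, 0.3]
gripper_width: 0.325
grasp_force: 2.6
```

jog_arm([
  [0,0,0,4,-22,0,28],
  [0,0,0,6,-40,0,28],
  [0,0,0,5,-58,0,28],
  [0,0,0,3,-76,0,28],
  [0,0,0,1,-86,0,28],
  [0,0,0,1,-90,0,28],
  [0,0,0,1,-90,0,28],
])

```text
t: 24.25
eef_pos: [0.5472, 0.0155, 0.0496]
tool_rot: [-0.002, -0.244, 0.97, 0.003]
contact_force: [-11.3, 11.7, 7.2]
gripper_width: 0.33
grasp_force: 7.5
```

jog_arm([
  [0,0,0,2,20,0,28],
  [0,0,0,5,40,0,28],
  [0,0,0,4,62,0,28],
  [0,0,0,1,82,0,28],
  [0,0,0,-1,90,0,28],
  [0,0,0,-1,90,0,28],
  [0,0,0,-1,86,0,45],
  [0,0,0,-1,86,0,45],
  [0,0,0,-1,86,0,45],
])

```text
t: 25.38
eef_pos: [0.5105, 0.0884, 0.05]
tool_rot: [0.0, -0.242, 0.97, 0.0]
contact_force: [0.0, -0.5, 0.5]
gripper_width: 0.53
grasp_force: 0.0
```

```bash
python3 -c "
from h import *
go((.5102,.0881,.05))
p=bot.read_camera('top');P=[q[0] for q in pucks(p,.017) if .3<q[0][0]<.8 and .05<q[0][1]<.5];print(P)
print(find(p,'nest0',.038,.4))
"
```

```text
t 25.38 pos [0.5105 0.0884 0.05  ] F [ 0.  -0.5  0.5] w 45.2 turn [0.    0.    0.001]
(0.5102, 0.0881, 0.05) -> [ 0.4 -0.1  0. ]
[[0.4849, 0.3459], [0.4461, 0.2695], [0.4169, 0.3504]]
[([0.705, 0.197], 0.98), ([0.6035, 0.1672], 0.93), ([0.6289, 0.0603], 0.57), ([0.6402, 0.2009], 0.56)]
```

jog_arm([
  [0,0,0,0,0,-55,50],
  [0,0,0,0,0,-80,52],
  [0,0,0,-28,190,-80,52],
  [0,0,0,-28,190,-80,52],
  [0,0,0,-28,190,-80,52],
  [0,0,0,-28,190,-60,52],
  [0,0,0,-28,190,-10,52],
  [0,0,0,-28,190,10,52],
  [0,0,0,-28,190,10,52],
  [0,0,0,-28,190,10,52],
])

```text
t: 26.72
eef_pos: [0.4464, 0.2693, 0.0408]
tool_rot: [0.001, -0.242, 0.97, 0.0]
contact_force: [-0.3, -0.4, 0.6]
gripper_width: 0.61
grasp_force: 0.0
```

```bash
python3 -c "
from h import *
go((.4465,.2695,.01),(.4465,.2695,-.0135))
p=bot.read_camera('scene');i=p['pixels'].astype(int);m=((i.min(2)>165)&(i[...,0]-i[...,2]>8)).astype('uint8');n,_,st,c=cv2.connectedComponentsWithStats(m)
for k in range(1,n):
    w=ray(p,c[k],.017)
    if .35<w[0]<.6 and .2<w[1]<.4: print(w+[0,.0045],st[k][4])
"
```

```text
t 26.73 pos [0.4464 0.2693 0.0408] F [-0.3 -0.4  0.6] w 52.1 turn [0.    0.001 0.   ]
(0.4465, 0.2695, 0.01) -> [-0.1  0.1 30.8]
(0.4465, 0.2695, -0.0135) -> [-0.1  0.1 54.3]
[0.47843464 0.34701469] 17
[0.41645206 0.35145275] 36
[0.44567542 0.27020126] 42
```

Puck confirmed at rest at (.446,.270). Descend, grip and lift.

jog_arm([
  [0,0,0,0,0,30,52],
  [0,0,0,0,0,48,52],
  [0,0,0,0,0,54,52],
  [0,0,0,0,0,54,52],
  [0,0,0,0,0,54,40],
  [0,0,0,0,0,54,34],
  [0,0,0,0,0,54,34],
  [0,0,0,0,0,54,34],
  [0,0,0,0,0,54,34],
])

```text
t: 27.9
eef_pos: [0.4465, 0.2693, -0.0126]
tool_rot: [0.001, -0.242, 0.97, 0.0]
contact_force: [-1.6, -0.0, 6.9]
gripper_width: 0.43
grasp_force: 39.2
```

jog_arm([
  [0,0,0,0,0,-20,34],
  [0,0,0,0,0,-70,34],
  [0,0,0,0,0,-95,34],
  [0,0,0,0,0,-95,34],
  [0,0,0,0,0,-95,34],
])

```text
t: 28.52
eef_pos: [0.4454, 0.2687, 0.0806]
tool_rot: [-0.0, -0.242, 0.97, -0.0]
contact_force: [-0.1, -0.7, 0.1]
gripper_width: 0.429
grasp_force: 40.2
```

```bash
python3 -c "
from h import *
go((.5963,.1613,.08),(.5963,.1613,.0215))
p=bot.read_camera('scene');i=p['pixels'].astype(int);m=((i.min(2)>165)&(i[...,0]-i[...,2]>8)).astype('uint8');n,_,st,c=cv2.connectedComponentsWithStats(m)
for k in range(1,n):
    w=ray(p,c[k],.017)
    if .35<w[0]<.7 and .2<w[1]<.5: print(w+[0,.0045],ray(p,c[k],.112)+[0,.0045],st[k][4])
"
```

```text
t 28.52 pos [0.4454 0.2687 0.0806] F [-0.1 -0.7  0.1] w 36.6 turn [-0.    -0.001  0.001]
(0.5963, 0.1613, 0.08) -> [ -82.8 -165.7    0.6]
(0.5963, 0.1613, 0.0215) -> [ -82.8 -165.7   59.1]
[0.47742279 0.35155344] [0.44061543 0.26998837] 31
[0.41606107 0.3514195 ] [0.38449905 0.26986588] 37
```

jog_arm([
  [0,0,0,-83,-166,0,34],
  [0,0,0,-83,-166,0,34],
  [0,0,0,-83,-166,0,34],
  [0,0,0,-83,-166,0,34],
  [0,0,0,-83,-166,20,34],
  [0,0,0,-83,-166,30,34],
  [0,0,0,-83,-166,30,34],
  [0,0,0,-83,-166,30,34],
])

```text
t: 29.58
eef_pos: [0.5967, 0.1621, 0.051]
tool_rot: [-0.0, -0.243, 0.97, 0.0]
contact_force: [-0.4, -0.4, -0.6]
gripper_width: 0.429
grasp_force: 40.3
```

```bash
python3 -c "
from h import *
go((.5965,.1612,.0245),(.5965,.1612,.0225));print(bot.get_obs()['grasp_force'])
"
```

```text
t 29.57 pos [0.5967 0.1621 0.051 ] F [-0.4 -0.4 -0.6] w 36.6 turn [ 0.    -0.     0.002]
(0.5965, 0.1612, 0.0245) -> [ 0.6 -0.7 26.5]
(0.5965, 0.1612, 0.0225) -> [ 0.6 -0.7 28.5]
40.28356075286865
```

jog_arm([
  [0,0,0,1,-1,10,34],
  [0,0,0,1,-1,18,34],
  [0,0,0,1,-1,23,34],
  [0,0,0,1,-1,26,34],
  [0,0,0,1,-1,28,34],
  [0,0,0,1,-1,29,34],
  [0,0,0,1,-1,29,34],
])

```text
t: 30.45
eef_pos: [0.5967, 0.1601, 0.0225]
tool_rot: [0.0, -0.242, 0.97, 0.0]
contact_force: [-1.5, -1.0, 3.6]
gripper_width: 0.428
grasp_force: 40.9
```

jog_arm([
  [0,0,0,0,0,0,44],
  [0,0,0,0,0,0,46],
  [0,0,0,0,0,0,46],
  [0,0,0,0,0,-15,46],
  [0,0,0,0,0,-60,46],
  [0,0,0,0,0,-108,46],
  [0,0,0,0,0,-108,46],
])

```text
t: 31.32
eef_pos: [0.6, 0.1609, 0.1354]
tool_rot: [0.005, -0.242, 0.97, 0.001]
contact_force: [1.0, 0.8, -0.9]
gripper_width: 0.537
grasp_force: 0.0
```

jog_arm([
  [0,0,0,110,-23,0,45],
  [0,0,0,110,-23,0,45],
  [0,0,0,110,-23,0,45],
  [0,0,0,110,-23,40,45],
  [0,0,0,110,-23,80,45],
  [0,0,0,110,-23,80,34],
  [0,0,0,110,-23,80,28],
  [0,0,0,110,-23,80,28],
  [0,0,0,110,-23,80,28],
])

```text
t: 32.45
eef_pos: [0.5112, 0.0883, 0.0512]
tool_rot: [0.001, -0.242, 0.97, 0.0]
contact_force: [0.8, -0.1, -0.5]
gripper_width: 0.326
grasp_force: 0.0
```

```bash
python3 -c "
from h import *
go((.5105,.0882,.05))
p=bot.read_camera('top');print([q for q in pucks(p,.052) if .55<q[0][0]<.8 and .05<q[0][1]<.5]);print([q[0] for q in pucks(p,.017) if .35<q[0][0]<.55 and .05<q[0][1]<.5])
"
```

```text
t 32.45 pos [0.5112 0.0883 0.0512] F [ 0.8 -0.1 -0.5] w 27.8 turn [-0.     0.002  0.   ]
(0.5105, 0.0882, 0.05) -> [0.7 0.2 1.2]
[([0.5952, 0.1602], [330.1, 195.9], 100)]
[[0.4849, 0.3459], [0.4168, 0.3506]]
```

jog_arm([
  [0,0,0,4,-18,0,28],
  [0,0,0,6,-36,0,28],
  [0,0,0,5,-54,0,28],
  [0,0,0,2,-72,0,28],
  [0,0,0,1,-82,0,28],
  [0,0,0,1,-86,0,28],
  [0,0,0,1,-86,0,28],
])

```text
t: 33.38
eef_pos: [0.5472, 0.0155, 0.0495]
tool_rot: [-0.002, -0.244, 0.97, 0.003]
contact_force: [-11.3, 11.9, 7.4]
gripper_width: 0.329
grasp_force: 7.6
```

jog_arm([
  [0,0,0,2,20,0,28],
  [0,0,0,5,40,0,28],
  [0,0,0,4,62,0,28],
  [0,0,0,1,82,0,28],
  [0,0,0,-1,90,0,28],
  [0,0,0,-1,90,0,28],
])

```text
t: 34.12
eef_pos: [0.5088, 0.0895, 0.05]
tool_rot: [0.0, -0.242, 0.97, -0.001]
contact_force: [1.2, -4.9, 0.7]
gripper_width: 0.328
grasp_force: 2.6
```

jog_arm([
  [0,0,0,4,-22,0,28],
  [0,0,0,6,-40,0,28],
  [0,0,0,5,-58,0,28],
  [0,0,0,3,-76,0,28],
  [0,0,0,1,-86,0,28],
  [0,0,0,1,-90,0,28],
  [0,0,0,1,-90,0,28],
])

```text
t: 35.0
eef_pos: [0.5473, 0.0155, 0.0496]
tool_rot: [-0.002, -0.244, 0.97, 0.003]
contact_force: [-11.8, 10.2, 7.8]
gripper_width: 0.329
grasp_force: 7.5
```

jog_arm([
  [0,0,0,2,20,0,28],
  [0,0,0,5,40,0,28],
  [0,0,0,4,62,0,28],
  [0,0,0,1,82,0,28],
  [0,0,0,-1,90,0,28],
  [0,0,0,-1,90,0,28],
  [0,0,0,-1,86,0,45],
  [0,0,0,-1,86,0,45],
  [0,0,0,-1,86,0,45],
])

```text
t: 36.12
eef_pos: [0.5105, 0.0884, 0.05]
tool_rot: [0.0, -0.242, 0.97, 0.0]
contact_force: [0.5, 0.3, -1.1]
gripper_width: 0.524
grasp_force: 0.0
```

```bash
python3 -c "
from h import *
go((.4857,.3459,.12),(.4857,.3459,.04))
p=bot.read_camera('top');P=[q[0] for q in pucks(p,.017) if .3<q[0][0]<.8 and .05<q[0][1]<.5];print(P)
print(find(p,'nest0',.038,.4))
"
```

```text
t 36.12 pos [0.5105 0.0884 0.05  ] F [ 0.5  0.3 -1.1] w 44.8 turn [0.    0.    0.001]
(0.4857, 0.3459, 0.12) -> [-99.2 239.  -69.9]
(0.4857, 0.3459, 0.04) -> [-99.2 239.   10.1]
[[0.4849, 0.3459], [0.4168, 0.3506]]
[([0.6355, 0.1948], 0.77), ([0.7056, 0.1945], 0.7), ([0.6002, 0.1038], 0.64), ([0.5912, 0.1608], 0.6)]
```

jog_arm([
  [0,0,0,0,0,-55,50],
  [0,0,0,0,0,-75,52],
  [0,0,0,-99,239,-75,52],
  [0,0,0,-99,239,-75,52],
  [0,0,0,-99,239,-75,52],
  [0,0,0,-99,239,-75,52],
  [0,0,0,-99,239,-60,52],
  [0,0,0,-99,239,-10,52],
  [0,0,0,-99,239,10,52],
  [0,0,0,-99,239,10,52],
])

```text
t: 37.48
eef_pos: [0.4843, 0.3435, 0.038]
tool_rot: [-0.002, -0.242, 0.97, -0.001]
contact_force: [-0.2, 0.8, 0.4]
gripper_width: 0.61
grasp_force: 0.0
```

jog_arm([
  [0,0,0,0,0,0,52],
  [0,0,0,0,0,0,52],
])

```text
t: 37.72
eef_pos: [0.4864, 0.3459, 0.0413]
tool_rot: [0.001, -0.242, 0.97, 0.001]
contact_force: [0.6, 0.7, 0.2]
gripper_width: 0.609
grasp_force: 0.0
```

```bash
python3 -c "
from h import *
go((.4855,.3459,-.013))
p=bot.read_camera('scene');i=p['pixels'].astype(int);m=((i.min(2)>165)&(i[...,0]-i[...,2]>8)).astype('uint8');n,_,st,c=cv2.connectedComponentsWithStats(m)
for k in range(1,n):
    w=ray(p,c[k],.017)
    if .35<w[0]<.6 and .2<w[1]<.4: print(w+[0,.0045],st[k][4])
"
```

```text
t 37.73 pos [0.4864 0.3459 0.0413] F [0.6 0.7 0.2] w 52.0 turn [0.    0.002 0.   ]
(0.4855, 0.3459, -0.013) -> [ 0.9  0.4 54.3]
[0.48377134 0.346635  ] 34
[0.41659538 0.35219694] 34
```

jog_arm([
  [0,0,0,1,0,30,52],
  [0,0,0,1,0,48,52],
  [0,0,0,1,0,53,52],
  [0,0,0,1,0,53,52],
  [0,0,0,1,0,53,40],
  [0,0,0,1,0,53,34],
  [0,0,0,1,0,53,34],
  [0,0,0,1,0,53,34],
  [0,0,0,1,0,53,34],
])

```text
t: 38.9
eef_pos: [0.4852, 0.3455, -0.0118]
tool_rot: [0.001, -0.242, 0.97, 0.0]
contact_force: [-1.4, -0.8, 5.7]
gripper_width: 0.425
grasp_force: 39.5
```

jog_arm([
  [0,0,0,0,0,-20,34],
  [0,0,0,0,0,-70,34],
  [0,0,0,0,0,-100,34],
  [0,0,0,0,0,-100,34],
  [0,0,0,0,0,-100,34],
])

```text
t: 39.52
eef_pos: [0.4842, 0.3448, 0.0871]
tool_rot: [-0.0, -0.242, 0.97, 0.0]
contact_force: [0.1, -0.1, -0.8]
gripper_width: 0.42
grasp_force: 40.1
```

```bash
python3 -c "
from h import *
go((.5968,.1612,.08),(.5965,.1613,.0215))
"
```

```text
t 39.52 pos [0.4842 0.3448 0.0871] F [ 0.1 -0.1 -0.8] w 35.8 turn [ 0.    -0.     0.001]
(0.5968, 0.1612, 0.08) -> [ -13.1 -215.     7.1]
(0.5965, 0.1613, 0.0215) -> [ -12.9 -214.8   65.6]
```

jog_arm([
  [0,0,0,58,-144,0,34],
  [0,0,0,58,-144,0,34],
  [0,0,0,58,-144,0,34],
  [0,0,0,-13,-215,0,34],
  [0,0,0,-13,-215,0,34],
  [0,0,0,-13,-215,15,34],
  [0,0,0,-13,-215,30,34],
  [0,0,0,-13,-215,35,34],
  [0,0,0,-13,-215,35,34],
  [0,0,0,-13,-215,35,34],
])

```text
t: 40.78
eef_pos: [0.5971, 0.1618, 0.0525]
tool_rot: [0.0, -0.242, 0.97, 0.0]
contact_force: [0.1, 0.5, -0.7]
gripper_width: 0.421
grasp_force: 40.2
```

```bash
python3 -c "
from h import *
go((.5965,.1612,.0225));print(bot.get_obs()['grasp_force'])
"
```

```text
t 40.77 pos [0.5971 0.1618 0.0525] F [ 0.1  0.5 -0.7] w 35.9 turn [-0.     0.001  0.001]
(0.5965, 0.1612, 0.0225) -> [ 0.8 -0.3 30. ]
40.18081784248352
```

jog_arm([
  [0,0,0,1,0,12,34],
  [0,0,0,1,0,20,34],
  [0,0,0,1,0,24,34],
  [0,0,0,1,0,27,34],
  [0,0,0,1,0,29,34],
  [0,0,0,1,0,30,34],
  [0,0,0,1,0,30,34],
])

```text
t: 41.65
eef_pos: [0.5962, 0.1609, 0.0232]
tool_rot: [0.0, -0.242, 0.97, 0.0]
contact_force: [-4.4, -1.3, 8.6]
gripper_width: 0.427
grasp_force: 41.9
```

jog_arm([
  [0,0,0,0,0,-1,44],
  [0,0,0,0,0,-1,46],
  [0,0,0,0,0,-1,46],
  [0,0,0,0,0,-15,46],
  [0,0,0,0,0,-60,46],
  [0,0,0,0,0,-107,46],
  [0,0,0,0,0,-107,46],
])

```text
t: 42.52
eef_pos: [0.5994, 0.1618, 0.1342]
tool_rot: [0.004, -0.242, 0.97, 0.0]
contact_force: [1.2, 1.3, -1.0]
gripper_width: 0.539
grasp_force: 0.0
```

jog_arm([
  [0,0,0,110,-23,0,45],
  [0,0,0,110,-23,0,45],
  [0,0,0,110,-23,0,45],
  [0,0,0,110,-23,40,45],
  [0,0,0,110,-23,80,45],
  [0,0,0,110,-23,80,34],
  [0,0,0,110,-23,80,28],
  [0,0,0,110,-23,80,28],
  [0,0,0,110,-23,80,28],
])

```text
t: 43.65
eef_pos: [0.5108, 0.0892, 0.0502]
tool_rot: [0.001, -0.242, 0.97, 0.0]
contact_force: [0.3, 0.8, 0.3]
gripper_width: 0.33
grasp_force: 0.0
```

```bash
python3 -c "
from h import *
go((.5105,.0882,.05))
p=bot.read_camera('top');print([q for q in pucks(p,.052) if .55<q[0][0]<.8 and .05<q[0][1]<.5]);print([q[0] for q in pucks(p,.017) if .35<q[0][0]<.55 and .05<q[0][1]<.5])
"
```

```text
t 43.65 pos [0.5108 0.0892 0.0502] F [0.3 0.8 0.3] w 28.2 turn [-0.     0.002  0.   ]
(0.5105, 0.0882, 0.05) -> [ 0.7 -0.8  0.2]
[([0.5954, 0.162], [329.5, 195.9], 103)]
[[0.4168, 0.3506]]
```

Seated. Two more notches (one extra millimetre forward for the start offset).

jog_arm([
  [0,0,0,4,-19,0,28],
  [0,0,0,6,-37,0,28],
  [0,0,0,5,-55,0,28],
  [0,0,0,2,-73,0,28],
  [0,0,0,1,-83,0,28],
  [0,0,0,1,-87,0,28],
  [0,0,0,1,-87,0,28],
])

```text
t: 44.58
eef_pos: [0.5476, 0.0157, 0.0487]
tool_rot: [-0.002, -0.244, 0.97, 0.003]
contact_force: [-9.5, 12.4, 7.5]
gripper_width: 0.324
grasp_force: 7.5
```

jog_arm([
  [0,0,0,2,20,0,28],
  [0,0,0,5,40,0,28],
  [0,0,0,4,62,0,28],
  [0,0,0,1,82,0,28],
  [0,0,0,-1,90,0,28],
  [0,0,0,-1,90,0,28],
])

```text
t: 45.32
eef_pos: [0.5088, 0.0895, 0.049]
tool_rot: [0.0, -0.241, 0.97, -0.001]
contact_force: [0.6, -5.8, -0.1]
gripper_width: 0.327
grasp_force: 2.6
```

jog_arm([
  [0,0,0,4,-22,0,28],
  [0,0,0,6,-40,0,28],
  [0,0,0,5,-58,0,28],
  [0,0,0,3,-76,0,28],
  [0,0,0,1,-86,0,28],
  [0,0,0,1,-90,0,28],
  [0,0,0,1,-90,0,28],
])

```text
t: 46.2
eef_pos: [0.5473, 0.0155, 0.0486]
tool_rot: [-0.002, -0.244, 0.97, 0.003]
contact_force: [-12.1, 10.3, 6.3]
gripper_width: 0.334
grasp_force: 7.5
```

jog_arm([
  [0,0,0,2,20,0,28],
  [0,0,0,5,40,0,28],
  [0,0,0,4,62,0,28],
  [0,0,0,1,82,0,28],
  [0,0,0,-1,90,0,28],
  [0,0,0,-1,90,0,28],
  [0,0,0,-1,86,0,45],
  [0,0,0,-1,86,0,45],
  [0,0,0,-1,86,0,45],
])

```text
t: 47.32
eef_pos: [0.5105, 0.0884, 0.0491]
tool_rot: [0.0, -0.242, 0.97, 0.0]
contact_force: [-0.7, -0.2, -0.2]
gripper_width: 0.529
grasp_force: 0.0
```

```bash
python3 -c "
from h import *
go((.4172,.3506,.12),(.4172,.3506,.04))
p=bot.read_camera('top');P=[q[0] for q in pucks(p,.017) if .3<q[0][0]<.8 and .05<q[0][1]<.5];print(P)
print(find(p,'nest0',.038,.4))
"
```

```text
t 47.33 pos [0.5105 0.0884 0.0491] F [-0.7 -0.2 -0.2] w 45.2 turn [0.    0.001 0.001]
(0.4172, 0.3506, 0.12) -> [-41.  275.3 -70.9]
(0.4172, 0.3506, 0.04) -> [-40.9 275.3   9.1]
[[0.4168, 0.3506]]
[([0.5967, 0.1672], 0.91), ([0.6311, 0.0546], 0.91), ([0.707, 0.1964], 0.83), ([0.6461, 0.1916], 0.72), ([0.5879, 0.0962], 0.65)]
```

jog_arm([
  [0,0,0,0,0,-55,50],
  [0,0,0,0,0,-75,52],
  [0,0,0,-41,275,-75,52],
  [0,0,0,-41,275,-75,52],
  [0,0,0,-41,275,-75,52],
  [0,0,0,-41,275,-75,52],
  [0,0,0,-41,275,-75,52],
  [0,0,0,-41,275,-20,52],
  [0,0,0,-41,275,9,52],
  [0,0,0,-41,275,9,52],
])

```text
t: 48.68
eef_pos: [0.4157, 0.3488, 0.038]
tool_rot: [-0.002, -0.242, 0.97, -0.001]
contact_force: [-0.3, -0.5, -0.3]
gripper_width: 0.608
grasp_force: 0.0
```

jog_arm([
  [0,0,0,0,0,0,52],
  [0,0,0,0,0,0,52],
  [0,0,0,0,0,0,52],
])

```text
t: 49.05
eef_pos: [0.4179, 0.3506, 0.0411]
tool_rot: [0.001, -0.242, 0.97, 0.001]
contact_force: [0.1, -0.1, -0.6]
gripper_width: 0.605
grasp_force: 0.0
```

```bash
python3 -c "
from h import *
go((.4170,.3506,-.0135))
p=bot.read_camera('scene');i=p['pixels'].astype(int);m=((i.min(2)>165)&(i[...,0]-i[...,2]>8)).astype('uint8');n,_,st,c=cv2.connectedComponentsWithStats(m)
for k in range(1,n):
    w=ray(p,c[k],.017)
    if .35<w[0]<.6 and .2<w[1]<.4: print(w+[0,.0045],st[k][4])
"
```

```text
t 49.05 pos [0.4179 0.3506 0.0411] F [ 0.1 -0.1 -0.6] w 51.7 turn [0.001 0.002 0.   ]
(0.417, 0.3506, -0.0135) -> [ 0.9  0.4 54.6]
[0.41668065 0.35178609] 35
```

jog_arm([
  [0,0,0,1,0,30,52],
  [0,0,0,1,0,48,52],
  [0,0,0,1,0,54,52],
  [0,0,0,1,0,54,52],
  [0,0,0,1,0,54,40],
  [0,0,0,1,0,54,34],
  [0,0,0,1,0,54,34],
  [0,0,0,1,0,54,34],
  [0,0,0,1,0,54,34],
])

```text
t: 50.22
eef_pos: [0.417, 0.35, -0.0129]
tool_rot: [0.001, -0.242, 0.97, 0.0]
contact_force: [-1.0, -0.6, 6.7]
gripper_width: 0.427
grasp_force: 39.5
```

jog_arm([
  [0,0,0,0,0,-20,34],
  [0,0,0,0,0,-70,34],
  [0,0,0,0,0,-100,34],
  [0,0,0,0,0,-100,34],
  [0,0,0,0,0,-100,34],
])

```text
t: 50.85
eef_pos: [0.416, 0.3492, 0.0855]
tool_rot: [-0.0, -0.242, 0.97, -0.0]
contact_force: [-0.4, 0.7, -0.8]
gripper_width: 0.433
grasp_force: 40.2
```

```bash
python3 -c "
from h import *
go((.5,.19,.085),(.5968,.1612,.085))
"
```

```text
t 50.85 pos [0.416  0.3492 0.0855] F [-0.4  0.7 -0.8] w 37.0 turn [-0.    -0.001  0.001]
(0.5, 0.19, 0.085) -> [   0.7 -180.     0.5]
(0.5968, 0.1612, 0.085) -> [ -71.2 -250.9    0.5]
```

jog_arm([
  [0,0,0,0,-180,0,34],
  [0,0,0,0,-180,0,34],
  [0,0,0,0,-180,0,34],
  [0,0,0,-71,-251,0,34],
  [0,0,0,-71,-251,0,34],
  [0,0,0,-71,-251,15,34],
  [0,0,0,-71,-251,30,34],
  [0,0,0,-71,-251,33,34],
  [0,0,0,-71,-251,33,34],
  [0,0,0,-71,-251,33,34],
])

```text
t: 52.1
eef_pos: [0.597, 0.1618, 0.0535]
tool_rot: [0.0, -0.242, 0.97, 0.0]
contact_force: [-0.1, 0.4, -0.1]
gripper_width: 0.429
grasp_force: 40.2
```

```bash
python3 -c "
from h import *
go((.5965,.1612,.022));print(bot.get_obs()['grasp_force'])
"
```

```text
t 52.1 pos [0.597  0.1618 0.0535] F [-0.1  0.4 -0.1] w 36.7 turn [0.    0.001 0.001]
(0.5965, 0.1612, 0.022) -> [ 0.8 -0.3 31.5]
40.243438482284546
```

jog_arm([
  [0,0,0,1,0,12,34],
  [0,0,0,1,0,20,34],
  [0,0,0,1,0,24,34],
  [0,0,0,1,0,27,34],
  [0,0,0,1,0,29,34],
  [0,0,0,1,0,31,34],
  [0,0,0,1,0,31,34],
])

```text
t: 52.98
eef_pos: [0.5963, 0.1609, 0.0222]
tool_rot: [0.0, -0.242, 0.97, 0.0]
contact_force: [-0.5, 0.8, 0.1]
gripper_width: 0.434
grasp_force: 40.4
```

jog_arm([
  [0,0,0,0,0,1,34],
  [0,0,0,0,0,1,34],
  [0,0,0,0,0,1,44],
  [0,0,0,0,0,1,46],
  [0,0,0,0,0,1,46],
  [0,0,0,0,0,-15,46],
  [0,0,0,0,0,-60,46],
  [0,0,0,0,0,-107,46],
  [0,0,0,0,0,-107,46],
])

```text
t: 54.1
eef_pos: [0.5995, 0.1618, 0.1344]
tool_rot: [0.005, -0.242, 0.97, 0.0]
contact_force: [0.3, 0.4, 0.0]
gripper_width: 0.54
grasp_force: 0.0
```

jog_arm([
  [0,0,0,110,-24,0,45],
  [0,0,0,110,-24,0,45],
  [0,0,0,110,-24,0,45],
  [0,0,0,110,-24,40,45],
  [0,0,0,110,-24,80,45],
  [0,0,0,110,-24,80,34],
  [0,0,0,110,-24,80,28],
  [0,0,0,110,-24,80,28],
  [0,0,0,110,-24,80,28],
])

```text
t: 55.22
eef_pos: [0.5113, 0.0883, 0.0502]
tool_rot: [0.001, -0.242, 0.97, 0.0]
contact_force: [-0.6, 0.0, -0.1]
gripper_width: 0.328
grasp_force: 0.0
```

```bash
python3 -c "
from h import *
go((.5105,.0882,.05))
p=bot.read_camera('top');print([q for q in pucks(p,.052) if .35<q[0][0]<.8 and .05<q[0][1]<.5])
"
```

```text
t 55.23 pos [0.5113 0.0883 0.0502] F [-0.6  0.  -0.1] w 28.0 turn [-0.     0.002  0.   ]
(0.5105, 0.0882, 0.05) -> [0.7 0.3 0.2]
[([0.5955, 0.1618], [329.5, 195.8], 105)]
```

jog_arm([
  [0,0,0,4,-18,0,28],
  [0,0,0,6,-36,0,28],
  [0,0,0,5,-54,0,28],
  [0,0,0,2,-72,0,28],
  [0,0,0,1,-82,0,28],
  [0,0,0,1,-86,0,28],
  [0,0,0,1,-86,0,28],
])

```text
t: 56.15
eef_pos: [0.5472, 0.0155, 0.0485]
tool_rot: [-0.002, -0.244, 0.97, 0.003]
contact_force: [-11.1, 10.8, 8.0]
gripper_width: 0.33
grasp_force: 7.6
```

jog_arm([
  [0,0,0,2,20,0,28],
  [0,0,0,5,40,0,28],
  [0,0,0,4,62,0,28],
  [0,0,0,1,82,0,28],
  [0,0,0,-1,90,0,28],
  [0,0,0,-1,90,0,28],
])

```text
t: 56.9
eef_pos: [0.5088, 0.0895, 0.049]
tool_rot: [0.0, -0.242, 0.97, -0.001]
contact_force: [-0.7, -5.2, 0.5]
gripper_width: 0.333
grasp_force: 2.5
```

jog_arm([
  [0,0,0,4,-22,0,28],
  [0,0,0,6,-40,0,28],
  [0,0,0,5,-58,0,28],
  [0,0,0,3,-76,0,28],
  [0,0,0,1,-86,0,28],
  [0,0,0,1,-90,0,28],
  [0,0,0,1,-90,0,28],
])

```text
t: 57.78
eef_pos: [0.5473, 0.0155, 0.0486]
tool_rot: [-0.002, -0.244, 0.97, 0.003]
contact_force: [-11.1, 10.5, 8.5]
gripper_width: 0.329
grasp_force: 7.5
```

jog_arm([
  [0,0,0,2,20,0,28],
  [0,0,0,5,40,0,28],
  [0,0,0,4,62,0,28],
  [0,0,0,1,82,0,28],
  [0,0,0,-1,90,0,28],
  [0,0,0,-1,90,0,28],
])

```text
t: 58.52
eef_pos: [0.5089, 0.0896, 0.0491]
tool_rot: [0.0, -0.242, 0.97, -0.001]
contact_force: [1.1, -5.5, 0.8]
gripper_width: 0.328
grasp_force: 2.6
```

```bash
python3 -c "
from h import *
go((.5105,.0882,.05))
p=bot.read_camera('top');crop(p,proj(p,(.62,.14,.05)),40,9,'t12')
"
```

```text
t 58.52 pos [0.5089 0.0896 0.0491] F [ 1.1 -5.5  0.8] w 28.0 turn [-0.003 -0.    -0.001]
(0.5105, 0.0882, 0.05) -> [-0.7 -1.9 -0.9]
```

View pics/t12.png

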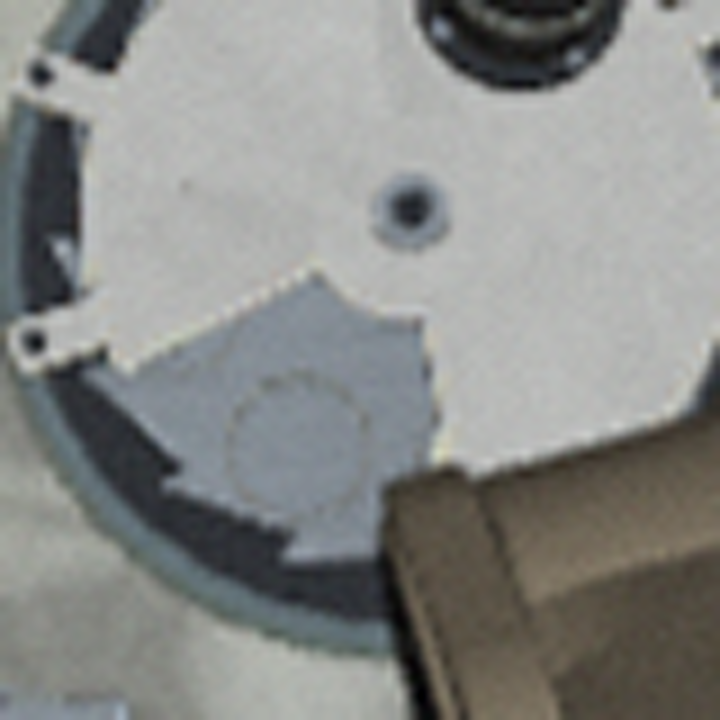

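The picture shows an empty nest squarely in the opening (crop 300,440), but the last puck's rim still peeks out at the right edge (435,405). Two more notches put all pucks fully under.

jog_arm([
  [0,0,0,4,-22,0,28],
  [0,0,0,6,-40,0,28],
  [0,0,0,5,-58,0,28],
  [0,0,0,3,-76,0,28],
  [0,0,0,1,-86,0,28],
  [0,0,0,1,-90,0,28],
  [0,0,0,1,-90,0,28],
])

```text
t: 59.45
eef_pos: [0.5473, 0.0155, 0.0486]
tool_rot: [-0.002, -0.244, 0.97, 0.003]
contact_force: [-12.0, 10.5, 7.8]
gripper_width: 0.33
grasp_force: 7.5
```

jog_arm([
  [0,0,0,2,20,0,28],
  [0,0,0,5,40,0,28],
  [0,0,0,4,62,0,28],
  [0,0,0,1,82,0,28],
  [0,0,0,-1,90,0,28],
  [0,0,0,-1,90,0,28],
])

```text
t: 60.2
eef_pos: [0.5089, 0.0896, 0.0491]
tool_rot: [0.0, -0.242, 0.97, -0.001]
contact_force: [1.2, -5.5, -0.0]
gripper_width: 0.323
grasp_force: 2.6
```

jog_arm([
  [0,0,0,4,-22,0,28],
  [0,0,0,6,-40,0,28],
  [0,0,0,5,-58,0,28],
  [0,0,0,3,-76,0,28],
  [0,0,0,1,-86,0,28],
  [0,0,0,1,-90,0,28],
  [0,0,0,1,-90,0,28],
])

```text
t: 61.08
eef_pos: [0.5473, 0.0155, 0.0486]
tool_rot: [-0.002, -0.244, 0.97, 0.003]
contact_force: [-11.1, 9.9, 7.3]
gripper_width: 0.33
grasp_force: 7.5
```

jog_arm([
  [0,0,0,2,20,0,28],
  [0,0,0,5,40,0,28],
  [0,0,0,4,62,0,28],
  [0,0,0,1,82,0,28],
  [0,0,0,-1,90,0,28],
  [0,0,0,-1,90,0,28],
  [0,0,0,-1,86,0,45],
  [0,0,0,-1,86,0,45],
  [0,0,0,-1,86,-50,45],
  [0,0,0,-1,86,-100,45],
])

```text
t: 62.32
eef_pos: [0.5099, 0.0883, 0.1498]
tool_rot: [-0.001, -0.242, 0.97, 0.0]
contact_force: [0.6, -0.5, 0.5]
gripper_width: 0.528
grasp_force: 0.0
```

jog_arm([
  [0,0,0,0,0,-50,45],
  [0,0,0,100,120,-50,45],
  [0,0,0,100,120,-50,45],
  [0,0,0,100,120,-50,45],
  [0,0,0,100,120,-50,45],
  [0,0,0,100,120,-50,45],
])

```text
t: 63.08
eef_pos: [0.3665, 0.147, 0.1993]
tool_rot: [0.001, -0.242, 0.97, 0.0]
contact_force: [-0.0, -0.6, 0.6]
gripper_width: 0.524
grasp_force: 0.0
```

```bash
python3 -c "
from h import *
go()
p=bot.read_camera('top');crop(p,proj(p,(.60,.13,.05)),55,7,'t13')
for th in('timer','cassette_a','sample_rack','beaker','puck0'): print(th,find(p,th,0,.4))
"
```

```text
t 63.08 pos [0.3665 0.147  0.1993] F [-0.  -0.6  0.6] w 44.8 turn [-0.     0.001  0.   ]
timer [([0.4094, 0.1151], 0.78)]
cassette_a [([0.7052, 0.1986], 0.74), ([0.4248, -0.1462], 0.69)]
sample_rack [([0.4487, -0.2159], 0.63)]
beaker [([0.4154, 0.5344], 0.84)]
puck0 [([0.4562, -0.0338], 0.55)]
```

View pics/t13.png

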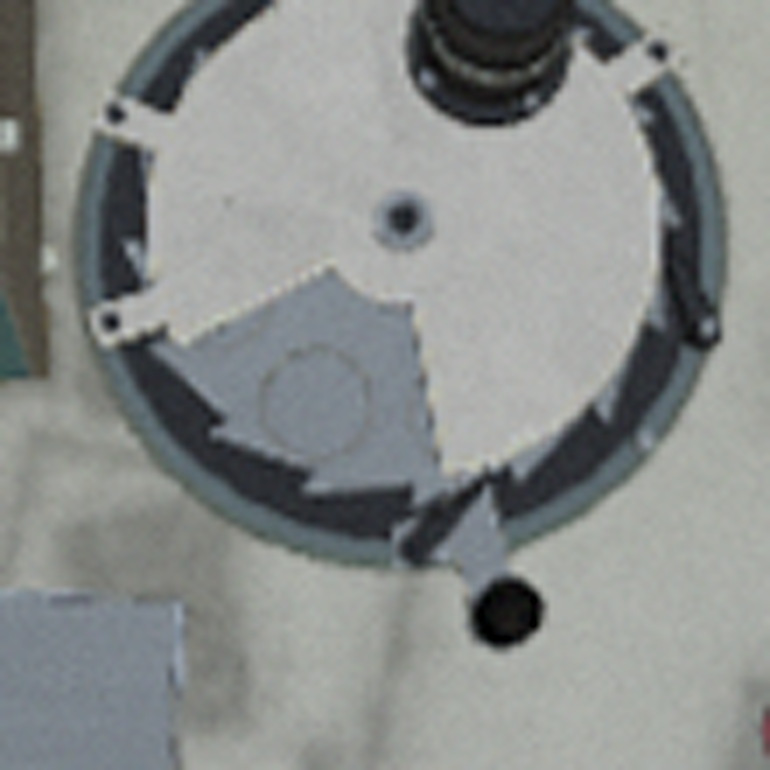

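The view shows an empty nest squarely in the opening (crop 315,402), no puck in view, the tray empty, the lever at its back stop and the robot clear. The bystanders have not moved, so I'm handing in.

```bash
python3 -c "
from station import bot
print(bot.hand_in())"
```

```text
the job is handed in; nothing more can be done
None
```

I loaded all four pucks, one to a nest. I then indexed on until none showed in the opening and an empty nest stood squarely there, with the robot clear. I handed the job in at about 63 s; the hand-in returned no verdict.

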